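Fetch the lidded glass dish from behind the condiments

ROBOT

A 6-joint arm with a two-finger parallel gripper is mounted at the origin on the work surface. World frame = base frame: x ahead of the robot, y to its left, z up, the work surface at z = 0. Lengths are in mm, angles in rad, forces in N, time in s.
With the tool pointing down it reaches from about 350 to 725 mm from the base axis. Payload 6 kg.
Tool frame: the origin (TCP) lies between the finger pads, 19 mm behind the fingertips; this is the grasp point; z points along the fingers, y is the line along which they close (so a half turn about z gives the same grasp; the last joint's range is limited). The gripper opens to 85 mm and grips with 20 to 120 N. Pads are 22 mm wide; open, the fingers measure 114 mm over their backs; the gripper's body (76 mm by 85 mm) begins 54 mm behind the grasp point. The pads swing forward as they close: fully open they stand 13 mm farther back than shut.
Start: joints at [-0.979, 0.04, 0.085, 0, -1.615, -0.334], TCP at [152.984, -580.148, 249.961] pointing down, gripper open.
Joint ranges: [-2.56, 2.56], [-1.29, 2.01], [-1.08, 1.49], [-3.29, 1.98], [-2.81, -0.18], [-2.99, 2.99]. Speed limits (rad/s): [2.57, 2.57, 3.01, 3.14, 3.14, 3.14].

INTERFACE

Orientations are given as a 3x3 rotation matrix whose columns are the frame's x, y, z axes.
In Python, from station import bot, optics, workorder, finder gives the robot as it stands. The module is installed in compiled form; this text tells all that it offers.
- The arm moves only by the tool apply_moves, never from a script. Its argument "plan" is a list of rows, each an object with "dp": the shift along the tool's x, y, z in fractions of the full range, 1 being 60 cm, a list of three; "rotation": the turn, a rotation vector about the tool's x, y, z in a scale on which 1.0 is 180 degrees, a list of three; "jaw": the opening, from -1 (shut) to 1 (fully open). In form: [{"dp": [dx, dy, dz], "rotation": [rx, ry, rz], "jaw": jaw}, ...]. A call has 1 to 8 rows; each row is the pose to reach, as a shift and turn from the pose commanded when the call began, along the tool's axes at that moment; what a row does not reach only later rows make up. A row lasts 1/10 s, in which the tool goes at most 50 mm and 8.59 degrees, less where a joint would pass 70% of its speed; a pose out of reach is approached as far as the arm can. A shift or turn number past 1, either way, is cut back to 1. A call with a gripper value outside its range is refused whole. The fingers move at their own pace and stop on an object; the grip force is fixed at half the most. Time passes only in rows, so rows that repeat a pose let the fingers close. It gives the time, the measured TCP pose, the force, the opening and the grip force at its end, in the units of the state.
- bot.get_obs(): the state, without advancing time (a new reading comes with each control period).
- optics.camera(name): name is "scene" or "top" or "wrist"; returns a dict with "img" (384x512x3 uint8, blue, green, red), "mtx" (3x3 intrinsics, pixels), "rvec" (rotation vector, rad) and "tvec" (3), from world to camera coordinates, as OpenCV has them. Camera axes: x right, y down, z forward; pixel columns grow to the right and rows downward; lengths in mm; the calibration is good to about 2 mm. A picture is of the moment at which its call begins. There is no depth.
- workorder.job_done(): hands the job in; it is judged then, once.
Trained networks look in a picture, given as the dict that the camera call returned (one of the last four; its "shot" number tells which), for a name from the list of things; names that differ only in an ending like _2 or _b are one class to them, and where a whole thing is asked for, a point or a joint stands for the part that bears it (a point fixed in the world has none). Each returns a list of dicts, best first, with "score" (0 to 1); they miss things now and then, are a little off and sometimes report something else, mostly with a low value. They report only what shows in the picture. A call takes as long as a camera call. They do not tell look-alikes from the thing itself.
- finder.look_for(picture, name): "point" ([x, y, z] in mm, in the coordinates of the camera as it stood for that picture, good to about 4 mm: the middle of the surface that is visible of it).
The state is a dict: "time_s": time; "joint_positions": joint angles; "qvel": joint speeds; "joint_torque": joint torques, N m; "position": TCP position; "tool_rot": TCP orientation; "contact_force": force on the tool from outside, world axes, zero at the start; "ft_torque": the same for the moment, N m; "grip_width": finger opening in mm; "grip_force": force on a finger pad.
Only numpy, scipy, OpenCV 4.12 (cv2) and the standard library are available. Lean on these libraries where they do the work, as an engineer would, in place of code of your own. Each camera call takes 0.05 s, during which the arm holds its last target. There are 200 camera calls.

TASK

The small glass dish with the blue lid is boxed in on the metal tray by the sauce bottle, the pepper mill and the steel drip cup: first stand all three on the orange side mat, leaving the dish where it is until they are out of the way, then set the dish down gently in the middle of the wooden serving board. Once the dish is there, put the bottle, the mill and the cup back, each centred on the coaster it came from (green bottle on green, wooden mill on brown, steel cup on yellow). Keep everything upright.

Things in the scene. Friction and masses are not known exactly. Their poses are not given: they have to be found in the camera images.
- sauce_bottle: Green plastic squeeze bottle, loose, about 0.3 kg, 118 mm tall: straight round body of 54 mm diameter up to 92 mm, then a shoulder and a thin nozzle. Origin: centre of its underside; z up. At the start it stands on the green coaster. Grip the body from above with the TCP about 75 mm above its underside.
- pepper_mill: Wooden pepper mill, loose, about 0.25 kg, 115 mm tall: 54 mm foot, 42 mm waist at 30 to 45 mm height, straight 50 mm diameter part from 55 to 95 mm (grip here, from above, TCP about 75 mm above the underside), 24 mm knob on top. Origin: centre of its underside; z up. At the start it stands on the brown coaster.
- drip_cup: Stainless steel drip cup, loose, about 0.2 kg, open at the top, straight round wall of 56 mm outer diameter, 3 mm thick, 100 mm tall. Origin: centre of its underside; z up. Grip across the outside from above, TCP about 75 mm above the underside. At the start it stands on the yellow coaster.
- glass_dish: Small square glass dish with clip-on blue lid, loose, about 0.3 kg, 44 mm tall. Origin: centre of its underside, z up. 60 mm wide along its y (plain sides, grip these from above, TCP about 28 mm above the underside), 66 mm along its x over the clips. Starts on the 4 mm metal tray, boxed in by the three tall things (centres about 74 mm from its own): no room for fingers until they are gone.
- coaster_green: Fixed round green coaster, 72 mm diameter, 3 mm thick, lying on the 4 mm metal tray: place of the sauce bottle. Origin: centre of its underside (tray surface), so things stand 3 mm above it; z up. The three coasters lie about 95 mm apart or more.
- coaster_brown: Fixed round dark brown wooden coaster, 72 mm diameter, 3 mm thick, on the metal tray: place of the pepper mill. Origin: centre of its underside, things stand 3 mm above it; z up.
- coaster_yellow: Fixed round yellow coaster, 72 mm diameter, 3 mm thick, on the metal tray: place of the drip cup. Origin: centre of its underside, things stand 3 mm above it; z up.
- side_mat: Fixed orange mat, the side area, 120 mm along its x, 250 mm along its y, 4 mm thick, empty at the start. Origin: centre of its underside, on the table, so things stand 4 mm above it; z up.
- board: Fixed light wooden serving board, 150 by 150 mm, 14 mm thick, with a dark square outline of 74 mm inlaid in the middle, empty at the start. Origin: centre of its underside, on the table, so things stand 14 mm above it; z up.
Not all that is in view belongs to the job. Several things have the shape of the drip_cup; the one meant has the colours described above.

How it is judged:
By the outcome, as a careful person would: the job done as asked, in the order asked, and still so for the second after the job is handed in, with the robot touching nothing.
It also fails if it takes over 141 s, if anything falls off the work surface, if the arm or the gripper's body presses on something with over 40 N, if the wrist force passes 120 N, or if a joint passes its speed limit or range.

## Working session

There is one attempt and no reset: what is moved stays moved. The work goes in short steps, Python scripts to look and compute and a tool call to move; the robot and the scene stay as the last step left them, time stands still between calls to the robot, and variables do not carry over. Pictures are saved under pics/ and viewed, at most 14 in all, crops included, and the job is handed in when it is done.

Besides the shell and the picture viewer there is one more tool, called after "Call:" as name([rows], argument=value, ...), one row to a line, values as JSON. apply_moves: Moves the arm, as the interface text tells. Its arguments: {"type":"object","properties":{"plan":{"type":"array","items":{"type":"object","properties":{"dp":{"type":"array","items":{"type":"number"}},"rotation":{"type":"array","items":{"type":"number"}},"jaw":{"type":"number"}}}}},"required":["plan"]}

```bash
mkdir -p pics
cat > h.py <<'E'
import numpy as np, cv2
from station import bot, optics, workorder, finder
def P(c):
    R=cv2.Rodrigues(np.array(c["rvec"],float))[0]; return R,np.array(c["tvec"],float).ravel(),np.array(c["mtx"],float)
def w(c,p):
    R,t,K=P(c); return R.T@(np.array(p)-t)
def px2w(c,uv,z):
    R,t,K=P(c); d=R.T@np.linalg.inv(K)@np.array([uv[0],uv[1],1.]); o=-R.T@t
    return o+d*(z-o[2])/d[2]
def proj(c,X):
    return cv2.projectPoints(np.array([X],float),np.array(c["rvec"],float),np.array(c["tvec"],float),np.array(c["mtx"],float),None)[0].ravel()
E
python3 - <<'E'
from h import *
print(bot.get_obs())
for n in ["top","scene"]:
    c=optics.camera(n); cv2.imwrite(f"pics/{n}0.png",c["img"])
    print(n, -P(c)[0].T@P(c)[1])
    for k in ["sauce_bottle","pepper_mill","drip_cup","glass_dish","coaster_green","coaster_brown","coaster_yellow","side_mat","board"]:
        print(k,[(w(c,r["point"]).round().tolist(),proj(c,w(c,r["point"])).round().tolist(),round(r["score"],2)) for r in finder.look_for(c,k)][:4])
E
```

```text
{'time_s': 0.0, 'joint_positions': array([-9.79276114e-01,  4.08509993e-02,  8.38026758e-02, -5.16162139e-04,
       -1.61548548e+00, -3.33701078e-01]), 'qvel': array([-3.15128114e-04,  7.84428843e-05,  4.06464526e-04, -1.10920946e-04,
        1.23709273e-03, -8.12427056e-04]), 'joint_torque': array([-6.41196166e-04, -3.68210971e+01,  3.47403324e+01,  6.93232432e+00,
       -5.48270764e-03,  3.41589956e-08]), 'position': array([ 153.0085959 , -579.85764121,  248.94184853]), 'tool_rot': array([[-9.66942550e-01, -2.54993750e-01, -5.40827483e-04],
       [-2.54994310e-01,  9.66941006e-01,  1.72981276e-03],
       [ 8.18568284e-05,  1.81053749e-03, -9.99998358e-01]]), 'contact_force': array([-0.19788127, -0.50569619, -0.89485796]), 'ft_torque': array([-0.0348854 ,  0.05931051, -0.03117969]), 'grip_force': 0.0, 'grip_width': 85.55758411637497}
top [277.74582629 -10.11358838 851.09374155]
sauce_bottle [([402.0, 316.0, 102.0], [100.0, 207.0], 0.9)]
pepper_mill [([448.0, 397.0, 94.0], [66.0, 188.0], 0.85), ([404.0, 317.0, 99.0], [100.0, 206.0], 0.17)]
drip_cup [([580.0, 135.0, 59.0], [188.0,
[... 559 characters left out ...]
e_bottle []
pepper_mill [([473.0, 407.0, 78.0], [451.0, 243.0], 0.64)]
drip_cup [([490.0, 263.0, 72.0], [375.0, 232.0], 0.82), ([492.0, 158.0, 65.0], [324.0, 221.0], 0.81), ([323.0, 285.0, 68.0], [396.0, 177.0], 0.78), ([476.0, 38.0, 69.0], [272.0, 200.0], 0.58)]
glass_dish [([491.0, 337.0, 49.0], [409.0, 249.0], 0.9)]
coaster_green [([427.0, 328.0, 85.0], [413.0, 213.0], 0.61), ([413.0, 311.0, 2.0], [396.0, 227.0], 0.53)]
coaster_brown [([474.0, 405.0, 9.0], [438.0, 261.0], 0.77), ([529.0, -305.0, 5.0], [128.0, 196.0], 0.28)]
coaster_yellow [([494.0, 260.0, 4.0], [367.0, 250.0], 0.59)]
side_mat [([533.0, -302.0, 5.0], [129.0, 197.0], 0.87)]
board [([611.0, 3.0, 11.0], [236.0, 260.0], 0.92)]
```

View pics/top0.png

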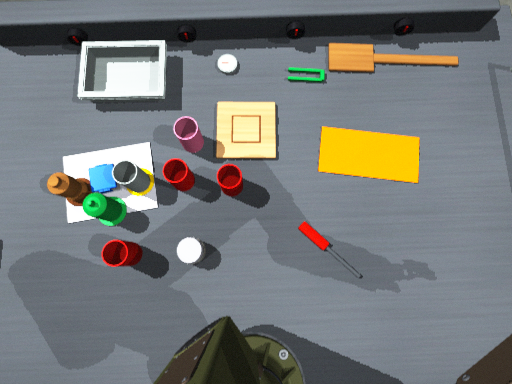

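View pics/scene0.png

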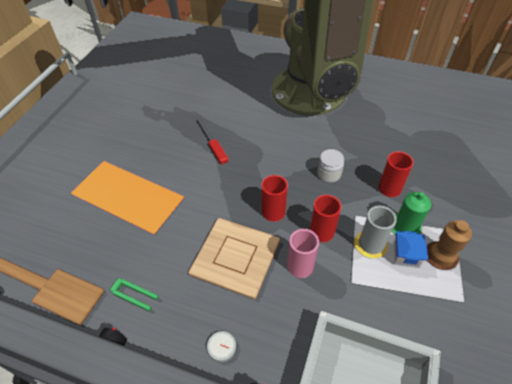

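Top view: the tray spans about (63–158, 143–222). On it, the bottle nozzle is at (95,204), the mill at (60,184), the steel cup at (125,173) and the dish at (102,178). The mat is at (370,154) and the board at (246,130). The red and pink cups are decoys near the path. I'll go over the tray for a closer look.

Careful with the scale: shifts go in shares of 60 cm and turns go in shares of 180 degrees. That gives: -34.6 cm is -0.5767, 14.7 cm is 0.245.

Call:
apply_moves([
  {"dp":[-0.5767,0.245,-0.0833],"rotation":[0,0,0],"jaw":1},
  {"dp":[-0.5767,0.245,-0.0833],"rotation":[0,0,0],"jaw":1},
  {"dp":[-0.5767,0.245,-0.0833],"rotation":[0,0,0],"jaw":1},
  {"dp":[-0.5767,0.245,-0.0833],"rotation":[0,0,0],"jaw":1},
  {"dp":[-0.5767,0.245,-0.0833],"rotation":[0,0,0],"jaw":1},
  {"dp":[-0.5767,0.245,-0.0833],"rotation":[0,0,0],"jaw":1},
  {"dp":[-0.5767,0.245,-0.0833],"rotation":[0,0,0],"jaw":1},
  {"dp":[-0.5767,0.245,-0.0833],"rotation":[0,0,0],"jaw":1},
])

```text
time_s: 1.8
position: [452.3, -347.5, 300.4]
tool_rot: [[-0.966, -0.257, 0.001], [-0.257, 0.966, 0.0], [-0.001, 0.0, -1.0]]
contact_force: [-0.1, -1.0, 0.4]
grip_width: 85.2
grip_force: 0.0
```

Converted, 32.6 cm is 0.5433, -13.8 cm is -0.23.

Call:
apply_moves([
  {"dp":[-0.23,0.5433,0],"rotation":[0,0,0],"jaw":1},
  {"dp":[-0.23,0.5433,0],"rotation":[0,0,0],"jaw":1},
  {"dp":[-0.23,0.5433,0],"rotation":[0,0,0],"jaw":1},
  {"dp":[-0.23,0.5433,0],"rotation":[0,0,0],"jaw":1},
  {"dp":[-0.23,0.5433,0],"rotation":[0,0,0],"jaw":1},
  {"dp":[-0.23,0.5433,0],"rotation":[0,0,0],"jaw":1},
  {"dp":[-0.23,0.5433,0],"rotation":[0,0,0],"jaw":1},
  {"dp":[-0.23,0.5433,0],"rotation":[0,0,0],"jaw":1},
])

```text
time_s: 2.6
position: [500.5, 5.2, 299.4]
tool_rot: [[-0.965, -0.26, -0.001], [-0.26, 0.965, 0.001], [0.0, 0.001, -1.0]]
contact_force: [0.4, -0.4, 0.3]
grip_width: 85.5
grip_force: 0.0
```

Converted, 30.5 cm is 0.5083, -1.8 cm is -0.03, 14.8 degrees is 0.0822.

Call:
apply_moves([
  {"dp":[-0.03,0.5083,0],"rotation":[0,0,0.0822],"jaw":1},
  {"dp":[-0.03,0.5083,0],"rotation":[0,0,0.0822],"jaw":1},
  {"dp":[-0.03,0.5083,0],"rotation":[0,0,0.0822],"jaw":1},
  {"dp":[-0.03,0.5083,0],"rotation":[0,0,0.0822],"jaw":1},
  {"dp":[-0.03,0.5083,0],"rotation":[0,0,0.0822],"jaw":1},
  {"dp":[-0.03,0.5083,0],"rotation":[0,0,0.0822],"jaw":1},
  {"dp":[-0.03,0.5083,0],"rotation":[0,0,0.0822],"jaw":1},
  {"dp":[-0.03,0.5083,0],"rotation":[0,0,0.0822],"jaw":1},
])

```text
time_s: 3.4
position: [439.4, 301.7, 299.2]
tool_rot: [[-1.0, -0.002, -0.001], [-0.002, 1.0, -0.001], [0.001, -0.001, -1.0]]
contact_force: [-0.4, 0.2, -0.6]
grip_width: 85.4
grip_force: 0.0
```

Run:
```python
from h import *
o=bot.get_obs();print(o["position"],o["joint_positions"],o["tool_rot"].round(3).tolist())
c=optics.camera("wrist"); cv2.imwrite("pics/w1.png",c["img"]); np.save("w1.npy",c,allow_pickle=True)
print(-P(c)[0].T@P(c)[1], P(c)[0].round(2).tolist(), P(c)[2][0,0])
for k in ["sauce_bottle","pepper_mill","drip_cup","glass_dish","coaster_green","coaster_brown","coaster_yellow"]:
    print(k,[(w(c,r["point"]).round().tolist(),proj(c,w(c,r["point"])).round().tolist(),round(r["score"],2)) for r in finder.look_for(c,k)][:4])
```

```text
[439.44621842 301.74891521 299.2116359 ] [ 9.79046822e-01 -1.25325742e-01  1.42348634e-02 -2.90264431e-04
 -1.71184901e+00 -2.54758191e+00] [[-1.0, -0.002, -0.001], [-0.002, 1.0, -0.001], [0.001, -0.001, -1.0]]
[355.10920132 302.01485636 423.06287997] [[-0.0, 1.0, -0.0], [0.95, 0.0, 0.33], [0.33, -0.0, -0.95]] 343.9753081907544
sauce_bottle [([403.0, 330.0, 108.0], [284.0, 126.0], 0.64), ([478.0, 337.0, 47.0], [283.0, 184.0], 0.57)]
pepper_mill [([450.0, 405.0, 104.0], [359.0, 175.0], 0.93)]
drip_cup [([306.0, 276.0, 0.0], [230.0, 23.0], 0.87), ([559.0, 137.0, 65.0], [112.0, 253.0], 0.83), ([455.0, 58.0, 56.0], [32.0, 165.0], 0.79), ([476.0, 156.0, 68.0], [119.0, 187.0], 0.75)]
glass_dish [([479.0, 336.0, 47.0], [282.0, 184.0], 0.81)]
coaster_green [([387.0, 320.0, 7.0], [268.0, 99.0], 0.66)]
coaster_brown [([437.0, 392.0, 6.0], [327.0, 141.0], 0.66)]
coaster_yellow [([453.0, 271.0, 5.0], [228.0, 154.0], 0.79)]
```

View pics/w1.png

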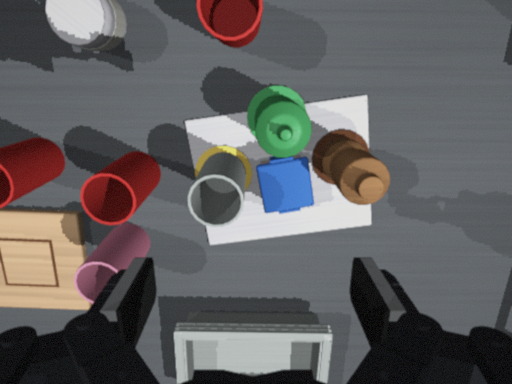

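Wrist view: bottle nozzle (287,133), mill knob (371,187), steel cup rim centre (217,201), lid (285,184). The lid clips lie along image rows, which is world x. I'll take an enlarged crop for accuracy.

Run:
```python
from h import *
im=cv2.imread("pics/w1.png"); cv2.imwrite("pics/w1c.png",cv2.resize(im[70:250,175:400],None,fx=3.2,fy=3.2,interpolation=cv2.INTER_CUBIC))
c=np.load("w1.npy",allow_pickle=True).item()
for n,uv,z in [("nozzle",(287,133),125),("knob",(371,187),122),("rim",(217.5,201.5),107),("lid",(285,184),48)]:
    print(n,px2w(c,uv,z).round(1))
t=cv2.imread("pics/top0.png"); ct=optics.camera("top")
hsv=cv2.cvtColor(t,cv2.COLOR_BGR2HSV)
m=cv2.inRange(hsv,(12,200,180),(25,255,255)); m[:, :300]=0; m[:120]=0
print("mat px",cv2.minAreaRect(cv2.findNonZero(m))); print(px2w(ct,cv2.minAreaRect(cv2.findNonZero(m))[0],4))
b=cv2.inRange(hsv,(10,60,120),(25,200,255)); b[:,:210]=0; b[:,285:]=0; b[:95]=0;b[165:]=0
r=cv2.minAreaRect(cv2.findNonZero(b)); print("board",r,px2w(ct,r[0],14)); print([px2w(ct,p,14).round(1)[:2].tolist() for p in cv2.boxPoints(r)])
print([px2w(ct,p,4).round(1)[:2].tolist() for p in cv2.boxPoints(cv2.minAreaRect(cv2.findNonZero(m)))])
```

```text
nozzle [406.4 331.5 125. ]
knob [456.6 411.1 122. ]
rim [477.4 267.3 107. ]
lid [478.3 338.9  48. ]
mat px ((369.4525146484375, 154.41915893554688), (101.33385467529297, 45.08934783935547), 6.4588165283203125)
[ 527.42535645 -312.70301333    4.        ]
board ((245.5, 129.0), (56.0, 59.0), 90.0) [602.35624487  -2.37583567  14.        ]
[[681.2, 71.2], [675.9, -80.7], [526.1, -73.5], [531.3, 73.3]]
[[488.8, -176.2], [606.6, -197.7], [566.9, -452.0], [450.8, -423.9]]
```

View pics/w1c.png

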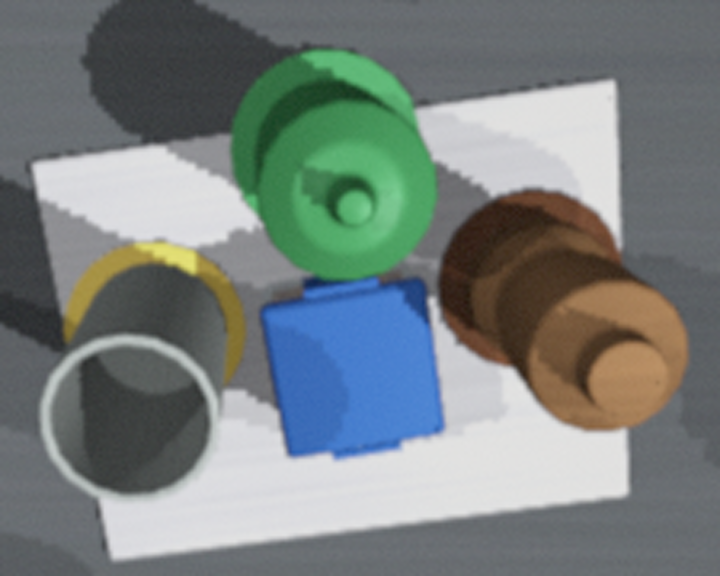

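The crop matches: nozzle tip (285.6,133.8), knob (370.9,187.5), rim centre (215.6,200), lid centre (286,185.5), and the dish turned about 10°.

Run:
```python
from h import *
c=np.load("w1.npy",allow_pickle=True).item()
f=lambda x,y,z: px2w(c,(175+(x+.5)/3.2-.5,70+(y+.5)/3.2-.5),z).round(1)
for n,a in dict(nozzle=(354,204,125),shoulder=(347,189,99),knob=(627,376,122),millbody=(607,355,102),rim=(130.5,416.5,107),yellow=(155,330,7)).items(): print(n,f(*a))
q=np.array([f(x,y,48) for x,y in [(262,310),(425,281),(443,430),(291,457)]]);print(q[:,:2],q.mean(0))
for i in range(4):
    d=q[(i+1)%4]-q[i]; print(np.hypot(*d[:2]),np.degrees(np.arctan2(d[1],d[0])))
```

```text
nozzle [406.8 330.  125. ]
shoulder [406.9 330.2  99. ]
knob [456.7 410.8 122. ]
millbody [456.7 411.1 102. ]
rim [475.6 265.3 107. ]
yellow [477.3 264.5   7. ]
[[457.7 306.1]
 [447.  362.9]
 [502.8 372.6]
 [513.8 317.2]] [480.325 339.7    48.   ]
57.79904843507369 100.66837098724558
56.63682547600988 9.861473576014086
56.481501396474954 -78.76964494635722
57.18758606550897 -168.80795991004197
```

Converted, 3.2 cm is 0.0533, 2.85 cm is 0.0475, -68 degrees is -0.3778.

Call:
apply_moves([
  {"dp":[0.0533,0.0475,0],"rotation":[0,0,-0.3778],"jaw":1},
  {"dp":[0.0533,0.0475,0],"rotation":[0,0,-0.3778],"jaw":1},
  {"dp":[0.0533,0.0475,0],"rotation":[0,0,-0.3778],"jaw":1},
  {"dp":[0.0533,0.0475,0],"rotation":[0,0,-0.3778],"jaw":1},
  {"dp":[0.0533,0.0475,0],"rotation":[0,0,-0.3778],"jaw":1},
  {"dp":[0.0533,0.0475,0],"rotation":[0,0,-0.3778],"jaw":1},
  {"dp":[0.0533,0.0475,0],"rotation":[0,0,-0.3778],"jaw":1},
  {"dp":[0.0533,0.0475,0],"rotation":[0,0,-0.3778],"jaw":1},
])

```text
time_s: 4.65
position: [408.2, 328.3, 300.1]
tool_rot: [[-0.37, -0.929, 0.0], [-0.929, 0.37, 0.0], [-0.0, 0.0, -1.0]]
contact_force: [-0.4, 0.1, -0.3]
grip_width: 85.5
grip_force: 0.0
```

Converted, 4 cm is 0.0667, -22 degrees is -0.1222.

Call:
apply_moves([
  {"dp":[0,0,0.0667],"rotation":[0,0,-0.1222],"jaw":1},
  {"dp":[0,0,0.0667],"rotation":[0,0,-0.1222],"jaw":1},
  {"dp":[0,0,0.0667],"rotation":[0,0,-0.1222],"jaw":1},
  {"dp":[0,0,0.0667],"rotation":[0,0,-0.1222],"jaw":1},
  {"dp":[0,0,0.0667],"rotation":[0,0,-0.1222],"jaw":1},
])

```text
time_s: 5.15
position: [408.2, 328.5, 260.3]
tool_rot: [[-0.003, -1.0, 0.0], [-1.0, 0.003, 0.001], [-0.001, -0.0, -1.0]]
contact_force: [-0.4, 0.2, 0.1]
grip_width: 85.0
grip_force: 0.0
```

Run:
```python
from h import *
c=optics.camera("wrist"); o=bot.get_obs(); print(o["position"],o["joint_positions"][5])
cv2.imwrite("pics/w2.png",cv2.resize(c["img"],None,fx=1.5,fy=1.5)); np.save("w2.npy",c,allow_pickle=True)
for n,X in dict(b=(407,330,125),m=(456.7,411,122),c=(476,265,107),d=(480.3,339.7,48)).items(): print(n,proj(c,X)*1.5)
```

```text
[408.18677052 328.5649076  260.32938664] -1.0650201625109796
b [380.54602907 276.21783772]
m [295.71563201 406.13509576]
c [247.81906233 147.01259673]
d [271.75207851 254.27876473]
```

View pics/w2.png

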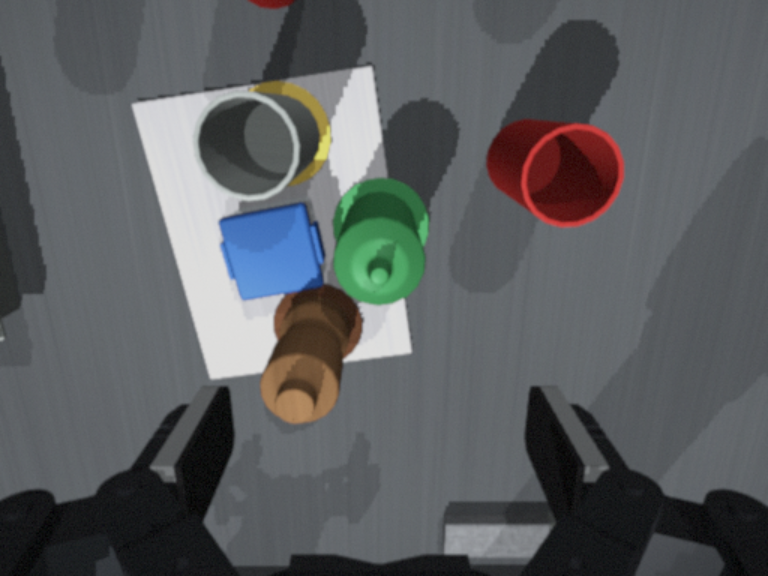

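Converted, 17.8 cm is 0.2967, 16.5 cm is 0.275.

Call:
apply_moves([
  {"dp":[-0.002,0.002,0.0833],"rotation":[0,0,0],"jaw":1},
  {"dp":[-0.002,0.002,0.1667],"rotation":[0,0,0],"jaw":1},
  {"dp":[-0.002,0.002,0.2333],"rotation":[0,0,0],"jaw":1},
  {"dp":[-0.002,0.002,0.275],"rotation":[0,0,0],"jaw":1},
  {"dp":[-0.002,0.002,0.2967],"rotation":[0,0,0],"jaw":1},
  {"dp":[-0.002,0.002,0.2967],"rotation":[0,0,0],"jaw":1},
  {"dp":[-0.002,0.002,0.2967],"rotation":[0,0,0],"jaw":-1},
  {"dp":[-0.002,0.002,0.2967],"rotation":[0,0,0],"jaw":-1},
])

```text
time_s: 6.0
position: [407.6, 330.8, 84.2]
tool_rot: [[-0.001, -1.0, 0.002], [-1.0, 0.001, 0.003], [-0.003, -0.002, -1.0]]
contact_force: [-0.9, 0.8, 0.5]
grip_width: 58.9
grip_force: 0.0
```

Call:
apply_moves([
  {"dp":[0,0,0],"rotation":[0,0,0],"jaw":-1},
  {"dp":[0,0,0],"rotation":[0,0,0],"jaw":-1},
  {"dp":[0,0,0],"rotation":[0,0,0],"jaw":-1},
  {"dp":[0,0,0],"rotation":[0,0,0],"jaw":-1},
])

```text
time_s: 6.4
position: [407.8, 330.8, 84.5]
tool_rot: [[-0.0, -1.0, 0.003], [-1.0, 0.0, 0.003], [-0.003, -0.003, -1.0]]
contact_force: [-0.7, -0.3, 6.8]
grip_width: 52.6
grip_force: 62.4
```

Converted, -17 cm is -0.2833, -15 cm is -0.25.

Call:
apply_moves([
  {"dp":[0,0,-0.0333],"rotation":[0,0,0],"jaw":-1},
  {"dp":[0,0,-0.1],"rotation":[0,0,0],"jaw":-1},
  {"dp":[0,0,-0.175],"rotation":[0,0,0],"jaw":-1},
  {"dp":[0,0,-0.25],"rotation":[0,0,0],"jaw":-1},
  {"dp":[0.0333,-0.005,-0.2833],"rotation":[0,0,0],"jaw":-1},
  {"dp":[0.0833,-0.0117,-0.2833],"rotation":[0,0,0],"jaw":-1},
])

```text
time_s: 7.0
position: [414.3, 280.8, 255.7]
tool_rot: [[0.001, -1.0, 0.003], [-1.0, -0.001, 0.005], [-0.005, -0.003, -1.0]]
contact_force: [0.4, -0.5, -3.9]
grip_width: 52.3
grip_force: 64.1
```

Converted, 35.5 cm is 0.5917, 31 cm is 0.5167.

Call:
apply_moves([
  {"dp":[0.0667,-0.01,0],"rotation":[0,0,0],"jaw":-1},
  {"dp":[0.1417,-0.0217,0],"rotation":[0,0,0],"jaw":-1},
  {"dp":[0.2167,-0.0333,0],"rotation":[0,0,0],"jaw":-1},
  {"dp":[0.2917,-0.0433,0],"rotation":[0,0,0],"jaw":-1},
  {"dp":[0.3667,-0.055,0],"rotation":[0,0,0],"jaw":-1},
  {"dp":[0.4417,-0.0667,0],"rotation":[0,0,0],"jaw":-1},
  {"dp":[0.5167,-0.0767,0],"rotation":[0,0,0],"jaw":-1},
  {"dp":[0.5917,-0.0867,0],"rotation":[0,0,0],"jaw":-1},
])

```text
time_s: 7.8
position: [465.2, -76.8, 251.8]
tool_rot: [[-0.0, -1.0, -0.0], [-1.0, 0.0, 0.001], [-0.001, 0.0, -1.0]]
contact_force: [1.6, 0.2, -3.5]
grip_width: 52.2
grip_force: 64.1
```

Converted, 31.8 cm is 0.53, 29.5 cm is 0.4917.

Call:
apply_moves([
  {"dp":[0.075,-0.0117,0],"rotation":[0,0,0],"jaw":-1},
  {"dp":[0.15,-0.0217,0],"rotation":[0,0,0],"jaw":-1},
  {"dp":[0.225,-0.0333,0],"rotation":[0,0,0],"jaw":-1},
  {"dp":[0.3,-0.045,0],"rotation":[0,0,0],"jaw":-1},
  {"dp":[0.375,-0.0567,0],"rotation":[0,0,0],"jaw":-1},
  {"dp":[0.4417,-0.0667,0],"rotation":[0,0,0],"jaw":-1},
  {"dp":[0.4917,-0.075,0],"rotation":[0,0,0],"jaw":-1},
  {"dp":[0.53,-0.08,0],"rotation":[0,0,0],"jaw":-1},
])

```text
time_s: 8.6
position: [513.2, -394.9, 250.4]
tool_rot: [[-0.002, -1.0, -0.002], [-1.0, 0.002, 0.002], [-0.002, 0.002, -1.0]]
contact_force: [-0.4, 0.0, -3.0]
grip_width: 52.4
grip_force: 64.0
```

Converted, 15 cm is 0.25, 13.5 cm is 0.225.

Call:
apply_moves([
  {"dp":[0,0,0.05],"rotation":[0,0,0],"jaw":-1},
  {"dp":[0,0,0.1167],"rotation":[0,0,0],"jaw":-1},
  {"dp":[0,0,0.1833],"rotation":[0,0,0],"jaw":-1},
  {"dp":[0,0,0.225],"rotation":[0,0,0],"jaw":-1},
  {"dp":[0,0,0.25],"rotation":[0,0,0],"jaw":-1},
  {"dp":[0,0,0.25],"rotation":[0,0,0],"jaw":-1},
  {"dp":[0,0,0.25],"rotation":[0,0,0],"jaw":-1},
])

```text
time_s: 9.3
position: [514.0, -393.6, 103.4]
tool_rot: [[-0.0, -1.0, 0.001], [-1.0, 0.0, -0.001], [0.001, -0.001, -1.0]]
contact_force: [0.2, -0.4, -1.9]
grip_width: 52.3
grip_force: 64.1
```

Run:
```python
from h import *
c=optics.camera("scene"); o=bot.get_obs(); print(o["position"],o["joint_positions"][5],o["contact_force"],o["grip_width"])
cv2.imwrite("pics/s2.png",c["img"])
```

```text
[ 514.40068211 -393.77214842  104.28106196] 0.3442968077515334 [-0.13620916  0.36787025 -2.16646254] 52.478612912790595
```

View pics/s2.png

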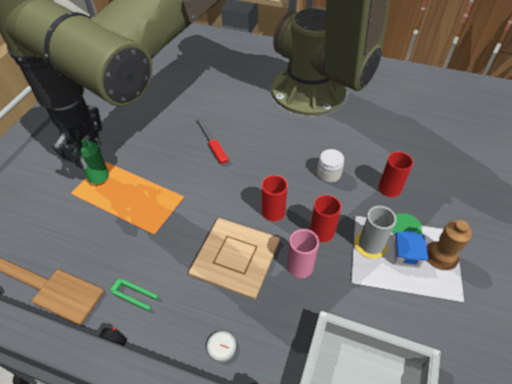

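The bottle is held over the near-left end of the mat at about (95,165). The green coaster is now free.

Converted, 2.3 cm is 0.0383, 2.2 cm is 0.0367.

Call:
apply_moves([
  {"dp":[0,0,0.0217],"rotation":[0,0,0],"jaw":-1},
  {"dp":[0,0,0.0317],"rotation":[0,0,0],"jaw":-1},
  {"dp":[0,0,0.0367],"rotation":[0,0,0],"jaw":-1},
  {"dp":[0,0,0.0383],"rotation":[0,0,0],"jaw":-1},
  {"dp":[0,0,0.0383],"rotation":[0,0,0],"jaw":-1},
])

```text
time_s: 9.85
position: [513.6, -393.4, 81.6]
tool_rot: [[-0.0, -1.0, 0.001], [-1.0, 0.0, -0.001], [0.001, -0.001, -1.0]]
contact_force: [-3.4, 3.8, 6.6]
grip_width: 52.6
grip_force: 65.0
```

Call:
apply_moves([
  {"dp":[0,0,0],"rotation":[0,0,0],"jaw":1},
  {"dp":[0,0,0],"rotation":[0,0,0],"jaw":1},
  {"dp":[0,0,0],"rotation":[0,0,0],"jaw":1},
  {"dp":[0,0,0],"rotation":[0,0,0],"jaw":1},
  {"dp":[0,0,-0.0667],"rotation":[0,0,0],"jaw":1},
  {"dp":[0,0,-0.1417],"rotation":[0,0,0],"jaw":1},
  {"dp":[0,0,-0.2167],"rotation":[0,0,0],"jaw":1},
  {"dp":[0,0,-0.2833],"rotation":[0,0,0],"jaw":1},
])

```text
time_s: 10.65
position: [513.4, -393.4, 251.6]
tool_rot: [[-0.001, -1.0, 0.001], [-1.0, 0.001, -0.001], [0.001, -0.001, -1.0]]
contact_force: [0.4, 0.4, -0.4]
grip_width: 85.7
grip_force: 0.0
```

Run:
```python
from h import *
def blob(c,lo,hi,box,z):
    h=cv2.cvtColor(c["img"],cv2.COLOR_BGR2HSV); m=cv2.inRange(h,lo,hi); k=np.zeros_like(m); x0,y0,x1,y1=box; k[y0:y1,x0:x1]=255; m&=k
    p=cv2.findNonZero(m); e=cv2.fitEllipse(cv2.convexHull(p)); return e,px2w(c,e[0],z).round(1)
c=optics.camera("top"); print(blob(c,(50,100,30),(80,255,255),(80,180,150,240),7))
c=optics.camera("scene"); print(blob(c,(50,100,30),(80,255,255),(370,190,430,250),7))
```

```text
(((111.36725616455078, 210.9463348388672), (28.041545867919922, 30.359481811523438), 46.74294662475586), array([406.1, 330. ,   7. ]))
(((405.6097717285156, 225.84519958496094), (24.48970603942871, 31.883363723754883), 113.4283218383789), array([404.8, 330.9,   7. ]))
```

Converted, -40 cm is -0.6667, 2.8 cm is 0.0467.

Call:
apply_moves([
  {"dp":[-0.6667,0.0467,0],"rotation":[0,0,0],"jaw":1},
  {"dp":[-0.6667,0.0467,0],"rotation":[0,0,0],"jaw":1},
  {"dp":[-0.6667,0.0467,0],"rotation":[0,0,0],"jaw":1},
  {"dp":[-0.6667,0.0467,0],"rotation":[0,0,0],"jaw":1},
  {"dp":[-0.6667,0.0467,0],"rotation":[0,0,0],"jaw":1},
  {"dp":[-0.6667,0.0467,0],"rotation":[0,0,0],"jaw":1},
  {"dp":[-0.6667,0.0467,0],"rotation":[0,0,0],"jaw":1},
  {"dp":[-0.6667,0.0467,0],"rotation":[0,0,0],"jaw":1},
])

```text
time_s: 11.55
position: [485.2, 7.7, 249.0]
tool_rot: [[-0.001, -1.0, 0.001], [-1.0, 0.001, 0.0], [-0.0, -0.001, -1.0]]
contact_force: [0.9, 0.4, -0.1]
grip_width: 85.4
grip_force: 0.0
```

Converted, -40.3 cm is -0.6717, 2.9 cm is 0.0483.

Call:
apply_moves([
  {"dp":[-0.6717,0.0483,0],"rotation":[0,0,0],"jaw":1},
  {"dp":[-0.6717,0.0483,0],"rotation":[0,0,0],"jaw":1},
  {"dp":[-0.6717,0.0483,0],"rotation":[0,0,0],"jaw":1},
  {"dp":[-0.6717,0.0483,0],"rotation":[0,0,0],"jaw":1},
  {"dp":[-0.6717,0.0483,0],"rotation":[0,0,0],"jaw":1},
  {"dp":[-0.6717,0.0483,0],"rotation":[0,0,0],"jaw":1},
  {"dp":[-0.6717,0.0483,0],"rotation":[0,0,0],"jaw":1},
  {"dp":[-0.6717,0.0483,0],"rotation":[0,0,0],"jaw":1},
])

```text
time_s: 12.35
position: [456.8, 406.9, 248.9]
tool_rot: [[-0.0, -1.0, 0.0], [-1.0, 0.0, 0.0], [-0.0, -0.0, -1.0]]
contact_force: [0.8, -0.2, -0.5]
grip_width: 85.6
grip_force: 0.0
```

Call:
apply_moves([
  {"dp":[0,0,0],"rotation":[0,0,0],"jaw":1},
  {"dp":[0,0,0],"rotation":[0,0,0],"jaw":1},
  {"dp":[0,0,0],"rotation":[0,0,0],"jaw":1},
])

```text
time_s: 12.65
position: [457.5, 404.2, 249.2]
tool_rot: [[-0.001, -1.0, 0.0], [-1.0, 0.001, 0.0], [-0.0, -0.0, -1.0]]
contact_force: [0.3, -0.4, -0.2]
grip_width: 85.3
grip_force: 0.0
```

Run:
```python
from h import *
c=optics.camera("wrist"); o=bot.get_obs(); print(o["position"],o["joint_positions"][5])
cv2.imwrite("pics/w3.png",cv2.resize(c["img"],None,fx=1.5,fy=1.5)); np.save("w3.npy",c,allow_pickle=True)
for n,X in dict(m=(456.7,410,122),c=(476,265,107),d=(480.3,339.7,48),g=(407,330,7)).items(): print(n,proj(c,X)*1.5)
```

```text
[457.65588485 403.89681386 249.59598773] -1.0524731915106842
m [379.85618686 289.18216196]
c [337.55094431 -23.74744978]
d [340.96054743 139.20918043]
g [453.14560519 120.6595361 ]
```

View pics/w3.png

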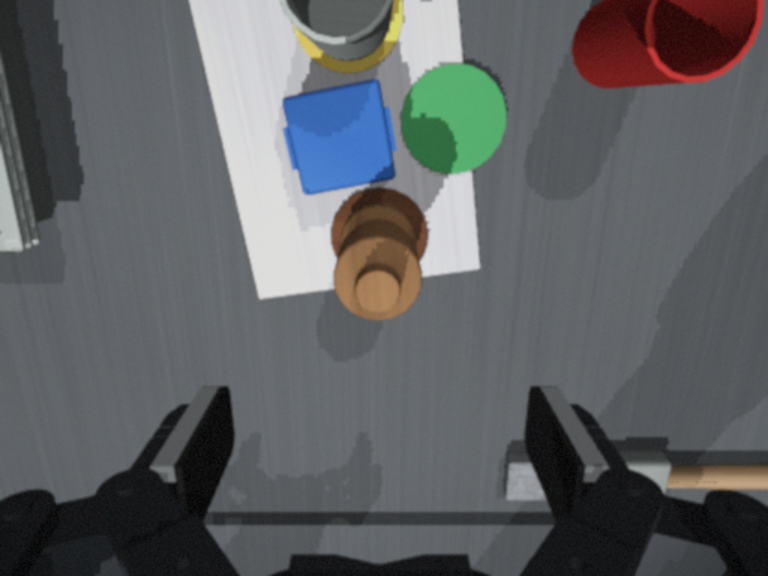

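Knob at (378.5,290) and green coaster at (453.5,118): both agree with the predictions.

Converted, 16.6 cm is 0.2767, -0.63 cm is -0.0105.

Call:
apply_moves([
  {"dp":[-0.0105,0.0008,0.0667],"rotation":[0,0,0],"jaw":1},
  {"dp":[-0.0105,0.0008,0.15],"rotation":[0,0,0],"jaw":1},
  {"dp":[-0.0105,0.0008,0.2167],"rotation":[0,0,0],"jaw":1},
  {"dp":[-0.0105,0.0008,0.2583],"rotation":[0,0,0],"jaw":1},
  {"dp":[-0.0105,0.0008,0.2767],"rotation":[0,0,0],"jaw":1},
  {"dp":[-0.0105,0.0008,0.2767],"rotation":[0,0,0],"jaw":1},
  {"dp":[-0.0105,0.0008,0.2767],"rotation":[0,0,0],"jaw":-1},
  {"dp":[-0.0105,0.0008,0.2767],"rotation":[0,0,0],"jaw":-1},
])

```text
time_s: 13.5
position: [457.7, 411.8, 85.6]
tool_rot: [[-0.001, -1.0, 0.002], [-1.0, 0.001, 0.003], [-0.003, -0.002, -1.0]]
contact_force: [0.9, 0.3, 0.0]
grip_width: 59.0
grip_force: 0.0
```

Call:
apply_moves([
  {"dp":[0,0,0],"rotation":[0,0,0],"jaw":-1},
  {"dp":[0,0,0],"rotation":[0,0,0],"jaw":-1},
  {"dp":[0,0,0],"rotation":[0,0,0],"jaw":-1},
  {"dp":[0,0,0],"rotation":[0,0,0],"jaw":-1},
])

```text
time_s: 13.9
position: [457.7, 411.9, 85.5]
tool_rot: [[-0.0, -1.0, 0.003], [-1.0, 0.0, 0.003], [-0.003, -0.003, -1.0]]
contact_force: [0.8, -0.4, 6.6]
grip_width: 48.3
grip_force: 61.9
```

Converted, -17 cm is -0.2833, -15 cm is -0.25.

Call:
apply_moves([
  {"dp":[0,0,-0.0333],"rotation":[0,0,0],"jaw":-1},
  {"dp":[0,0,-0.1],"rotation":[0,0,0],"jaw":-1},
  {"dp":[0,0,-0.175],"rotation":[0,0,0],"jaw":-1},
  {"dp":[0,0,-0.25],"rotation":[0,0,0],"jaw":-1},
  {"dp":[0.0333,-0.0033,-0.2833],"rotation":[0,0,0],"jaw":-1},
  {"dp":[0.0833,-0.0083,-0.2833],"rotation":[0,0,0],"jaw":-1},
])

```text
time_s: 14.5
position: [462.2, 362.2, 256.9]
tool_rot: [[0.001, -1.0, 0.003], [-1.0, -0.001, 0.005], [-0.005, -0.003, -1.0]]
contact_force: [0.7, -0.3, -2.8]
grip_width: 48.2
grip_force: 62.7
```

Converted, 35.5 cm is 0.5917, 31 cm is 0.5167.

Call:
apply_moves([
  {"dp":[0.0667,-0.0067,0],"rotation":[0,0,0],"jaw":-1},
  {"dp":[0.1417,-0.0133,0],"rotation":[0,0,0],"jaw":-1},
  {"dp":[0.2167,-0.02,0],"rotation":[0,0,0],"jaw":-1},
  {"dp":[0.2917,-0.0283,0],"rotation":[0,0,0],"jaw":-1},
  {"dp":[0.3667,-0.035,0],"rotation":[0,0,0],"jaw":-1},
  {"dp":[0.4417,-0.0417,0],"rotation":[0,0,0],"jaw":-1},
  {"dp":[0.5167,-0.05,0],"rotation":[0,0,0],"jaw":-1},
  {"dp":[0.5917,-0.0567,0],"rotation":[0,0,0],"jaw":-1},
])

```text
time_s: 15.3
position: [495.1, 4.6, 252.8]
tool_rot: [[0.0, -1.0, -0.0], [-1.0, -0.0, 0.001], [-0.001, 0.0, -1.0]]
contact_force: [1.3, -0.2, -2.3]
grip_width: 48.4
grip_force: 62.7
```

Converted, 31.8 cm is 0.53, -1.3 cm is -0.0217.

Call:
apply_moves([
  {"dp":[0.075,-0.0067,0],"rotation":[0,0,0],"jaw":-1},
  {"dp":[0.15,-0.015,0],"rotation":[0,0,0],"jaw":-1},
  {"dp":[0.225,-0.0217,0],"rotation":[0,0,0],"jaw":-1},
  {"dp":[0.3,-0.0283,0],"rotation":[0,0,0],"jaw":-1},
  {"dp":[0.375,-0.0367,0],"rotation":[0,0,0],"jaw":-1},
  {"dp":[0.4417,-0.0433,0],"rotation":[0,0,0],"jaw":-1},
  {"dp":[0.4917,-0.0483,0],"rotation":[0,0,0],"jaw":-1},
  {"dp":[0.53,-0.0517,0],"rotation":[0,0,0],"jaw":-1},
])

```text
time_s: 16.1
position: [526.0, -313.7, 251.9]
tool_rot: [[-0.002, -1.0, -0.002], [-1.0, 0.002, 0.001], [-0.001, 0.002, -1.0]]
contact_force: [0.3, 0.4, -2.6]
grip_width: 48.7
grip_force: 62.6
```

Converted, 15.5 cm is 0.2583, 15 cm is 0.25.

Call:
apply_moves([
  {"dp":[0,0,0.05],"rotation":[0,0,0],"jaw":-1},
  {"dp":[0,0,0.1167],"rotation":[0,0,0],"jaw":-1},
  {"dp":[0,0,0.1833],"rotation":[0,0,0],"jaw":-1},
  {"dp":[0,0,0.225],"rotation":[0,0,0],"jaw":-1},
  {"dp":[0,0,0.25],"rotation":[0,0,0],"jaw":-1},
  {"dp":[0,0,0.2583],"rotation":[0,0,0],"jaw":-1},
  {"dp":[0,0,0.2583],"rotation":[0,0,0],"jaw":-1},
])

```text
time_s: 16.8
position: [526.6, -312.0, 98.3]
tool_rot: [[-0.0, -1.0, -0.0], [-1.0, 0.0, -0.0], [0.0, 0.0, -1.0]]
contact_force: [0.3, 0.2, -1.3]
grip_width: 48.3
grip_force: 62.6
```

Converted, 1.8 cm is 0.03, 1.7 cm is 0.0283.

Call:
apply_moves([
  {"dp":[0,0,0.0133],"rotation":[0,0,0],"jaw":-1},
  {"dp":[0,0,0.0233],"rotation":[0,0,0],"jaw":-1},
  {"dp":[0,0,0.0283],"rotation":[0,0,0],"jaw":-1},
  {"dp":[0,0,0.03],"rotation":[0,0,0],"jaw":-1},
  {"dp":[0,0,0.03],"rotation":[0,0,0],"jaw":-1},
])

```text
time_s: 17.3
position: [526.8, -312.2, 82.5]
tool_rot: [[-0.0, -1.0, 0.001], [-1.0, 0.0, -0.001], [0.001, -0.001, -1.0]]
contact_force: [-3.1, 3.2, 6.9]
grip_width: 48.2
grip_force: 63.4
```

Converted, -17 cm is -0.2833, -13 cm is -0.2167.

Call:
apply_moves([
  {"dp":[0,0,0],"rotation":[0,0,0],"jaw":1},
  {"dp":[0,0,0],"rotation":[0,0,0],"jaw":1},
  {"dp":[0,0,0],"rotation":[0,0,0],"jaw":1},
  {"dp":[0,0,0],"rotation":[0,0,0],"jaw":1},
  {"dp":[0,0,-0.0667],"rotation":[0,0,0],"jaw":1},
  {"dp":[0,0,-0.1417],"rotation":[0,0,0],"jaw":1},
  {"dp":[0,0,-0.2167],"rotation":[0,0,0],"jaw":1},
  {"dp":[0,0,-0.2833],"rotation":[0,0,0],"jaw":1},
])

```text
time_s: 18.1
position: [526.3, -312.1, 252.6]
tool_rot: [[-0.001, -1.0, 0.001], [-1.0, 0.001, -0.001], [0.001, -0.001, -1.0]]
contact_force: [0.4, 0.1, -0.6]
grip_width: 85.6
grip_force: 0.0
```

Converted, -29 cm is -0.4833, 2.5 cm is 0.0417.

Call:
apply_moves([
  {"dp":[-0.4833,0.0417,0],"rotation":[0,0,0],"jaw":1},
  {"dp":[-0.4833,0.0417,0],"rotation":[0,0,0],"jaw":1},
  {"dp":[-0.4833,0.0417,0],"rotation":[0,0,0],"jaw":1},
  {"dp":[-0.4833,0.0417,0],"rotation":[0,0,0],"jaw":1},
  {"dp":[-0.4833,0.0417,0],"rotation":[0,0,0],"jaw":1},
  {"dp":[-0.4833,0.0417,0],"rotation":[0,0,0],"jaw":1},
])

```text
time_s: 18.7
position: [501.0, -19.7, 250.2]
tool_rot: [[0.0, -1.0, 0.001], [-1.0, -0.0, 0.001], [-0.001, -0.001, -1.0]]
contact_force: [0.4, 0.9, 0.7]
grip_width: 85.5
grip_force: 0.0
```

Converted, -29 cm is -0.4833, 2.5 cm is 0.0417.

Call:
apply_moves([
  {"dp":[-0.4833,0.0417,0],"rotation":[0,0,0],"jaw":1},
  {"dp":[-0.4833,0.0417,0],"rotation":[0,0,0],"jaw":1},
  {"dp":[-0.4833,0.0417,0],"rotation":[0,0,0],"jaw":1},
  {"dp":[-0.4833,0.0417,0],"rotation":[0,0,0],"jaw":1},
  {"dp":[-0.4833,0.0417,0],"rotation":[0,0,0],"jaw":1},
  {"dp":[-0.4833,0.0417,0],"rotation":[0,0,0],"jaw":1},
  {"dp":[-0.4833,0.0417,0],"rotation":[0,0,0],"jaw":1},
  {"dp":[-0.4833,0.0417,0],"rotation":[0,0,0],"jaw":1},
])

```text
time_s: 19.5
position: [476.4, 268.8, 249.6]
tool_rot: [[0.001, -1.0, -0.001], [-1.0, -0.001, -0.001], [0.001, 0.001, -1.0]]
contact_force: [0.5, -0.7, 0.3]
grip_width: 85.6
grip_force: 0.0
```

Run:
```python
from h import *
c=optics.camera("wrist"); o=bot.get_obs(); print(o["position"],o["joint_positions"][5])
cv2.imwrite("pics/w4.png",cv2.resize(c["img"],None,fx=1.5,fy=1.5)); np.save("w4.npy",c,allow_pickle=True)
for n,X in dict(c=(476.3,265.3,107),d=(480.3,339.7,48),g=(407,330,7)).items(): print(n,proj(c,X)*1.5)
```

```text
[476.70206548 267.94071556 249.93342933] -0.879812713992415
c [378.29863781 263.57401111]
d [372.28267346 341.67884316]
g [468.90946897 307.10664894]
```

View pics/w4.png

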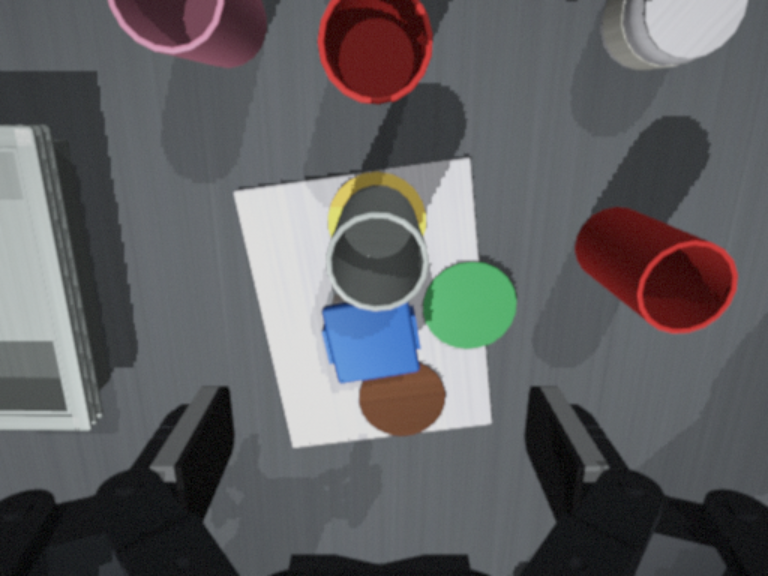

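Rim centre at (378,262), as predicted. The green coaster is at (470,305) and brown at (402,399).

Converted, 16.6 cm is 0.2767, 0.35 cm is 0.0058.

Call:
apply_moves([
  {"dp":[0.0058,0.0005,0.0667],"rotation":[0,0,0],"jaw":1},
  {"dp":[0.0058,0.0005,0.15],"rotation":[0,0,0],"jaw":1},
  {"dp":[0.0058,0.0005,0.2167],"rotation":[0,0,0],"jaw":1},
  {"dp":[0.0058,0.0005,0.2583],"rotation":[0,0,0],"jaw":1},
  {"dp":[0.0058,0.0005,0.2767],"rotation":[0,0,0],"jaw":1},
  {"dp":[0.0058,0.0005,0.2767],"rotation":[0,0,0],"jaw":1},
  {"dp":[0.0058,0.0005,0.2767],"rotation":[0,0,0],"jaw":-1},
  {"dp":[0.0058,0.0005,0.2767],"rotation":[0,0,0],"jaw":-1},
])

```text
time_s: 20.35
position: [477.4, 265.1, 86.3]
tool_rot: [[-0.001, -1.0, 0.003], [-1.0, 0.001, 0.002], [-0.002, -0.003, -1.0]]
contact_force: [-0.5, 0.2, 0.9]
grip_width: 58.8
grip_force: 0.0
```

Call:
apply_moves([
  {"dp":[0,0,0],"rotation":[0,0,0],"jaw":-1},
  {"dp":[0,0,0],"rotation":[0,0,0],"jaw":-1},
  {"dp":[0,0,0],"rotation":[0,0,0],"jaw":-1},
  {"dp":[0,0,0],"rotation":[0,0,0],"jaw":-1},
])

```text
time_s: 20.75
position: [477.5, 265.3, 86.6]
tool_rot: [[-0.0, -1.0, 0.004], [-1.0, 0.0, 0.002], [-0.002, -0.004, -1.0]]
contact_force: [0.2, 0.2, 6.1]
grip_width: 55.1
grip_force: 63.8
```

Run:
```python
from h import *
c=np.load("w4.npy",allow_pickle=True).item()
h=cv2.cvtColor(c["img"],cv2.COLOR_BGR2HSV)
for n,lo,hi in [("green",(50,100,30),(80,255,255)),("brown",(0,100,30),(15,220,140))]:
    m=cv2.inRange(h,lo,hi); m[:160]=0; m[:,:220]=0; m[300:]=0; m[:,350:]=0
    k,l,s,_=cv2.connectedComponentsWithStats(m); i=1+s[1:,4].argmax()
    e=cv2.fitEllipse(cv2.convexHull(cv2.findNonZero((l==i).astype(np.uint8)))); print(n,e,px2w(c,e[0],7))
```

```text
green ((313.2127380371094, 202.7255096435547), (56.569828033447266, 62.420326232910156), 72.58158111572266) [406.45417096 327.52816229   7.        ]
brown ((267.854248046875, 264.73284912109375), (49.15937805175781, 55.5142707824707), 82.4144058227539) [456.87903191 408.70853556   7.        ]
```

Converted, -17 cm is -0.2833, -15 cm is -0.25.

Call:
apply_moves([
  {"dp":[0,0,-0.0333],"rotation":[0,0,0],"jaw":-1},
  {"dp":[0,0,-0.1],"rotation":[0,0,0],"jaw":-1},
  {"dp":[0,0,-0.175],"rotation":[0,0,0],"jaw":-1},
  {"dp":[0,0,-0.25],"rotation":[0,0,0],"jaw":-1},
  {"dp":[0.0333,-0.005,-0.2833],"rotation":[0,0,0],"jaw":-1},
  {"dp":[0.0833,-0.01,-0.2833],"rotation":[0,0,0],"jaw":-1},
])

```text
time_s: 21.35
position: [483.1, 215.5, 258.0]
tool_rot: [[0.002, -1.0, 0.005], [-1.0, -0.002, 0.004], [-0.004, -0.005, -1.0]]
contact_force: [1.2, -0.2, -3.4]
grip_width: 54.6
grip_force: 64.2
```

Converted, 26.5 cm is 0.4417, 22 cm is 0.3667.

Call:
apply_moves([
  {"dp":[0.0667,-0.0083,0],"rotation":[0,0,0],"jaw":-1},
  {"dp":[0.1417,-0.0183,0],"rotation":[0,0,0],"jaw":-1},
  {"dp":[0.2167,-0.0267,0],"rotation":[0,0,0],"jaw":-1},
  {"dp":[0.2917,-0.0367,0],"rotation":[0,0,0],"jaw":-1},
  {"dp":[0.3667,-0.0467,0],"rotation":[0,0,0],"jaw":-1},
  {"dp":[0.4417,-0.0567,0],"rotation":[0,0,0],"jaw":-1},
])

```text
time_s: 21.95
position: [515.9, -52.0, 254.0]
tool_rot: [[0.0, -1.0, -0.0], [-1.0, -0.0, 0.001], [-0.001, 0.0, -1.0]]
contact_force: [0.5, 0.5, -1.5]
grip_width: 54.6
grip_force: 64.1
```

Converted, 18.3 cm is 0.305, 16 cm is 0.2667.

Call:
apply_moves([
  {"dp":[0.075,-0.01,0],"rotation":[0,0,0],"jaw":-1},
  {"dp":[0.15,-0.02,0],"rotation":[0,0,0],"jaw":-1},
  {"dp":[0.2167,-0.0283,0],"rotation":[0,0,0],"jaw":-1},
  {"dp":[0.2667,-0.035,0],"rotation":[0,0,0],"jaw":-1},
  {"dp":[0.305,-0.0383,0],"rotation":[0,0,0],"jaw":-1},
])

```text
time_s: 22.45
position: [538.9, -235.2, 253.2]
tool_rot: [[-0.002, -1.0, -0.001], [-1.0, 0.002, 0.001], [-0.001, 0.001, -1.0]]
contact_force: [-0.3, 0.6, -2.1]
grip_width: 54.8
grip_force: 64.1
```

Converted, 15.5 cm is 0.2583, 15 cm is 0.25.

Call:
apply_moves([
  {"dp":[0,0,0.05],"rotation":[0,0,0],"jaw":-1},
  {"dp":[0,0,0.1167],"rotation":[0,0,0],"jaw":-1},
  {"dp":[0,0,0.1833],"rotation":[0,0,0],"jaw":-1},
  {"dp":[0,0,0.225],"rotation":[0,0,0],"jaw":-1},
  {"dp":[0,0,0.25],"rotation":[0,0,0],"jaw":-1},
  {"dp":[0,0,0.2583],"rotation":[0,0,0],"jaw":-1},
  {"dp":[0,0,0.2583],"rotation":[0,0,0],"jaw":-1},
])

```text
time_s: 23.15
position: [539.3, -233.5, 99.4]
tool_rot: [[-0.0, -1.0, 0.0], [-1.0, 0.0, -0.0], [0.0, -0.0, -1.0]]
contact_force: [-0.1, 0.6, -2.8]
grip_width: 54.5
grip_force: 64.1
```

Converted, 1.8 cm is 0.03, 1.7 cm is 0.0283.

Call:
apply_moves([
  {"dp":[0,0,0.0133],"rotation":[0,0,0],"jaw":-1},
  {"dp":[0,0,0.0233],"rotation":[0,0,0],"jaw":-1},
  {"dp":[0,0,0.0283],"rotation":[0,0,0],"jaw":-1},
  {"dp":[0,0,0.03],"rotation":[0,0,0],"jaw":-1},
  {"dp":[0,0,0.03],"rotation":[0,0,0],"jaw":-1},
])

```text
time_s: 23.65
position: [539.5, -233.5, 83.5]
tool_rot: [[-0.0, -1.0, 0.001], [-1.0, 0.0, -0.001], [0.001, -0.001, -1.0]]
contact_force: [-3.6, 2.9, 8.2]
grip_width: 54.6
grip_force: 65.4
```

Converted, -17 cm is -0.2833, -13 cm is -0.2167.

Call:
apply_moves([
  {"dp":[0,0,0],"rotation":[0,0,0],"jaw":1},
  {"dp":[0,0,0],"rotation":[0,0,0],"jaw":1},
  {"dp":[0,0,0],"rotation":[0,0,0],"jaw":1},
  {"dp":[0,0,0],"rotation":[0,0,0],"jaw":1},
  {"dp":[0,0,-0.0667],"rotation":[0,0,0],"jaw":1},
  {"dp":[0,0,-0.1417],"rotation":[0,0,0],"jaw":1},
  {"dp":[0,0,-0.2167],"rotation":[0,0,0],"jaw":1},
  {"dp":[0,0,-0.2833],"rotation":[0,0,0],"jaw":1},
])

```text
time_s: 24.45
position: [539.1, -233.6, 253.5]
tool_rot: [[-0.001, -1.0, 0.001], [-1.0, 0.001, -0.001], [0.001, -0.001, -1.0]]
contact_force: [0.4, 0.1, 0.4]
grip_width: 85.3
grip_force: 0.0
```

Converted, -29 cm is -0.4833, 2.9 cm is 0.0483.

Call:
apply_moves([
  {"dp":[-0.4833,0.0483,0],"rotation":[0,0,0],"jaw":1},
  {"dp":[-0.4833,0.0483,0],"rotation":[0,0,0],"jaw":1},
  {"dp":[-0.4833,0.0483,0],"rotation":[0,0,0],"jaw":1},
  {"dp":[-0.4833,0.0483,0],"rotation":[0,0,0],"jaw":1},
  {"dp":[-0.4833,0.0483,0],"rotation":[0,0,0],"jaw":1},
  {"dp":[-0.4833,0.0483,0],"rotation":[0,0,0],"jaw":1},
])

```text
time_s: 25.05
position: [509.7, 58.9, 251.2]
tool_rot: [[0.0, -1.0, 0.001], [-1.0, -0.0, 0.001], [-0.001, -0.001, -1.0]]
contact_force: [1.1, -0.5, 0.0]
grip_width: 85.3
grip_force: 0.0
```

Converted, -28.3 cm is -0.4717, 3 cm is 0.05, 68 degrees is 0.3778.

Call:
apply_moves([
  {"dp":[-0.4717,0.05,0],"rotation":[0,0,0.3778],"jaw":1},
  {"dp":[-0.4717,0.05,0],"rotation":[0,0,0.3778],"jaw":1},
  {"dp":[-0.4717,0.05,0],"rotation":[0,0,0.3778],"jaw":1},
  {"dp":[-0.4717,0.05,0],"rotation":[0,0,0.3778],"jaw":1},
  {"dp":[-0.4717,0.05,0],"rotation":[0,0,0.3778],"jaw":1},
  {"dp":[-0.4717,0.05,0],"rotation":[0,0,0.3778],"jaw":1},
  {"dp":[-0.4717,0.05,0],"rotation":[0,0,0.3778],"jaw":1},
  {"dp":[-0.4717,0.05,0],"rotation":[0,0,0.3778],"jaw":1},
])

```text
time_s: 25.85
position: [479.9, 341.1, 250.0]
tool_rot: [[-0.918, -0.397, -0.001], [-0.397, 0.918, -0.001], [0.001, -0.001, -1.0]]
contact_force: [0.1, -0.3, 0.1]
grip_width: 85.4
grip_force: 0.0
```

Converted, 8 cm is 0.1333, 11.7 degrees is 0.065.

Call:
apply_moves([
  {"dp":[0,0,0.1333],"rotation":[0,0,0.065],"jaw":1},
  {"dp":[0,0,0.1333],"rotation":[0,0,0.065],"jaw":1},
  {"dp":[0,0,0.1333],"rotation":[0,0,0.065],"jaw":1},
  {"dp":[0,0,0.1333],"rotation":[0,0,0.065],"jaw":1},
])

```text
time_s: 26.25
position: [480.8, 339.4, 172.0]
tool_rot: [[-0.978, -0.208, 0.001], [-0.208, 0.978, -0.001], [-0.001, -0.001, -1.0]]
contact_force: [-0.3, 0.4, 0.9]
grip_width: 85.8
grip_force: 0.0
```

Run:
```python
from h import *
c=optics.camera("wrist"); o=bot.get_obs(); print(o["position"],o["joint_positions"][5],np.degrees(np.arctan2(*o["tool_rot"][[1,0],1])))
cv2.imwrite("pics/w5.png",cv2.resize(c["img"],None,fx=1.5,fy=1.5)); np.save("w5.npy",c,allow_pickle=True)
h=cv2.cvtColor(c["img"],cv2.COLOR_BGR2HSV); m=cv2.inRange(h,(100,120,40),(125,255,255))
r=cv2.minAreaRect(cv2.findNonZero(m)); print(r, px2w(c,r[0],48), (proj(c,(480.3,339.7,48))))
q=cv2.boxPoints(r); W=np.array([px2w(c,p,48) for p in q]); print([(np.hypot(*d[:2]).round(1),np.degrees(np.arctan2(d[1],d[0])).round(1)) for d in np.roll(W,-1,0)-W])
```

```text
[481.28752166 339.93330136 173.4443516 ] -2.317179483116698 102.00332392051871
((253.0, 183.0), (84.0, 78.0), 90.0) [477.4327603  339.18510796  48.        ] [252.86968212 186.6394282 ]
[(np.float64(56.7), np.float64(102.1)), (np.float64(67.1), np.float64(14.3)), (np.float64(61.7), np.float64(-77.8)), (np.float64(67.1), np.float64(-170.0))]
```

View pics/w5.png

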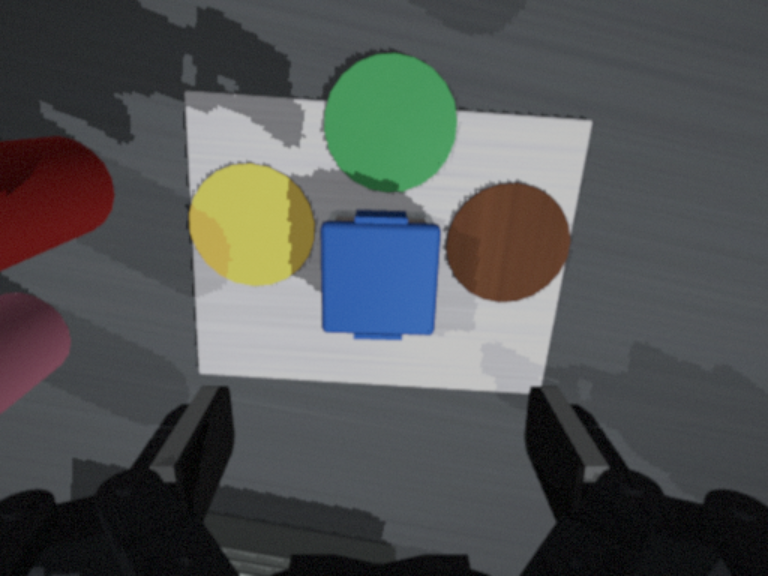

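The dish is square to the gripper, lid centre at (380,278), with all three coasters clear around it. I'll grip it.

Converted, 14.2 cm is 0.2367, 13 cm is 0.2167.

Call:
apply_moves([
  {"dp":[0.0017,0,0.0667],"rotation":[0,0,0],"jaw":1},
  {"dp":[0.0017,0,0.1333],"rotation":[0,0,0],"jaw":1},
  {"dp":[0.0017,0,0.1833],"rotation":[0,0,0],"jaw":1},
  {"dp":[0.0017,0,0.2167],"rotation":[0,0,0],"jaw":1},
  {"dp":[0.0017,0,0.2367],"rotation":[0,0,0],"jaw":1},
  {"dp":[0.0017,0,0.2367],"rotation":[0,0,0],"jaw":1},
  {"dp":[0.0017,0,0.2367],"rotation":[0,0,0],"jaw":-1},
  {"dp":[0.0017,0,0.2367],"rotation":[0,0,0],"jaw":-1},
])

```text
time_s: 27.1
position: [480.5, 340.2, 31.5]
tool_rot: [[-0.978, -0.207, 0.003], [-0.207, 0.978, 0.002], [-0.003, 0.001, -1.0]]
contact_force: [-9.2, 1.6, 34.0]
grip_width: 59.6
grip_force: 54.9
```

Call:
apply_moves([
  {"dp":[0,0,0],"rotation":[0,0,0],"jaw":-1},
  {"dp":[0,0,0],"rotation":[0,0,0],"jaw":-1},
  {"dp":[0,0,0],"rotation":[0,0,0],"jaw":-1},
])

```text
time_s: 27.4
position: [480.6, 340.4, 31.8]
tool_rot: [[-0.978, -0.207, 0.003], [-0.207, 0.978, 0.003], [-0.004, 0.002, -1.0]]
contact_force: [-0.1, -0.3, 5.6]
grip_width: 59.1
grip_force: 65.5
```

Run:
```python
from h import *
c=np.load("w5.npy",allow_pickle=True).item()
h=cv2.cvtColor(c["img"],cv2.COLOR_BGR2HSV)
for n,lo,hi in [("green",(50,100,30),(80,255,255)),("brown",(0,100,30),(15,220,140)),("yellow",(18,80,80),(35,255,255))]:
    m=cv2.inRange(h,lo,hi); m[:30]=0; m[:,:100]=0; m[260:]=0; m[:,400:]=0
    k,l,s,_=cv2.connectedComponentsWithStats(m); i=1+s[1:,4].argmax()
    e=cv2.fitEllipse(cv2.convexHull(cv2.findNonZero((l==i).astype(np.uint8)))); print(n,s[i,4],px2w(c,e[0],7).round(1))
t=cv2.imread("pics/top0.png"); ct=optics.camera("top")
cv2.imwrite("pics/b.png",cv2.resize(t[95:165,205:290],None,fx=7,fy=7,interpolation=cv2.INTER_CUBIC))
```

```text
green 6381 [405.2 329.1   7. ]
brown 4928 [455.6 409.8   7. ]
yellow 5348 [476.2 264.1   7. ]
```

View pics/b.png

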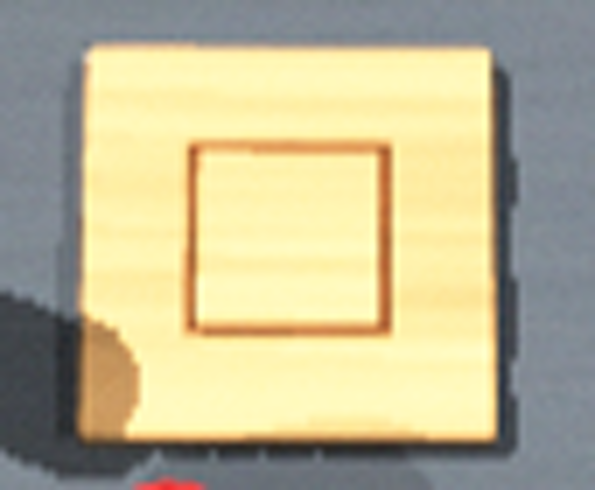

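Converted, -20 cm is -0.3333, -18 cm is -0.3.

Call:
apply_moves([
  {"dp":[0,0,-0.025],"rotation":[0,0,0],"jaw":-1},
  {"dp":[0,0,-0.0833],"rotation":[0,0,0],"jaw":-1},
  {"dp":[0,0,-0.1583],"rotation":[0,0,0],"jaw":-1},
  {"dp":[0,0,-0.2333],"rotation":[0,0,0],"jaw":-1},
  {"dp":[0,0,-0.3],"rotation":[0,0,0],"jaw":-1},
  {"dp":[0,0,-0.3333],"rotation":[0,0,0],"jaw":-1},
])

```text
time_s: 28.05
position: [479.9, 339.6, 234.5]
tool_rot: [[-0.978, -0.206, 0.004], [-0.206, 0.978, 0.004], [-0.005, 0.003, -1.0]]
contact_force: [0.8, 0.6, -4.0]
grip_width: 58.8
grip_force: 65.9
```

Converted, -32.5 cm is -0.5417, -29 cm is -0.4833, 14.3 degrees is 0.0794.

Call:
apply_moves([
  {"dp":[-0.005,-0.0333,0],"rotation":[0,0,0.0111],"jaw":-1},
  {"dp":[-0.015,-0.1083,0],"rotation":[0,0,0.0222],"jaw":-1},
  {"dp":[-0.025,-0.1833,0],"rotation":[0,0,0.0333],"jaw":-1},
  {"dp":[-0.035,-0.2583,0],"rotation":[0,0,0.0444],"jaw":-1},
  {"dp":[-0.045,-0.3333,0],"rotation":[0,0,0.0556],"jaw":-1},
  {"dp":[-0.055,-0.4083,0],"rotation":[0,0,0.0667],"jaw":-1},
  {"dp":[-0.065,-0.4833,0],"rotation":[0,0,0.0778],"jaw":-1},
  {"dp":[-0.0733,-0.5417,0],"rotation":[0,0,0.0794],"jaw":-1},
])

```text
time_s: 28.85
position: [589.5, 28.1, 229.4]
tool_rot: [[-0.999, 0.044, -0.001], [0.044, 0.999, 0.0], [0.001, 0.0, -1.0]]
contact_force: [0.7, 0.5, -3.1]
grip_width: 59.0
grip_force: 65.9
```

Converted, -3.3 cm is -0.055, -2.3 cm is -0.0383.

Call:
apply_moves([
  {"dp":[-0.02,-0.0383,0],"rotation":[0,0,0],"jaw":-1},
  {"dp":[-0.0217,-0.055,0],"rotation":[0,0,0],"jaw":-1},
  {"dp":[-0.0217,-0.055,0],"rotation":[0,0,0],"jaw":-1},
])

```text
time_s: 29.15
position: [600.8, -4.2, 228.9]
tool_rot: [[-0.999, 0.044, -0.001], [0.044, 0.999, 0.0], [0.001, 0.0, -1.0]]
contact_force: [-0.1, -0.6, -3.1]
grip_width: 58.8
grip_force: 66.0
```

Run:
```python
from h import *
c=optics.camera("wrist"); o=bot.get_obs(); print(o["position"],o["joint_positions"][5],np.degrees(np.arctan2(*o["tool_rot"][[1,0],1])),o["grip_width"])
cv2.imwrite("pics/w6.png",cv2.resize(c["img"],None,fx=1.5,fy=1.5)); np.save("w6.npy",c,allow_pickle=True)
ct=optics.camera("top"); print(px2w(ct,(245.85,128.6),14))
```

```text
[600.79173726  -3.11291351 228.93539231] -1.9409054542066981 87.56243586729501 59.040702802450646
[603.39518607  -3.29454071  14.        ]
```

View pics/w6.png

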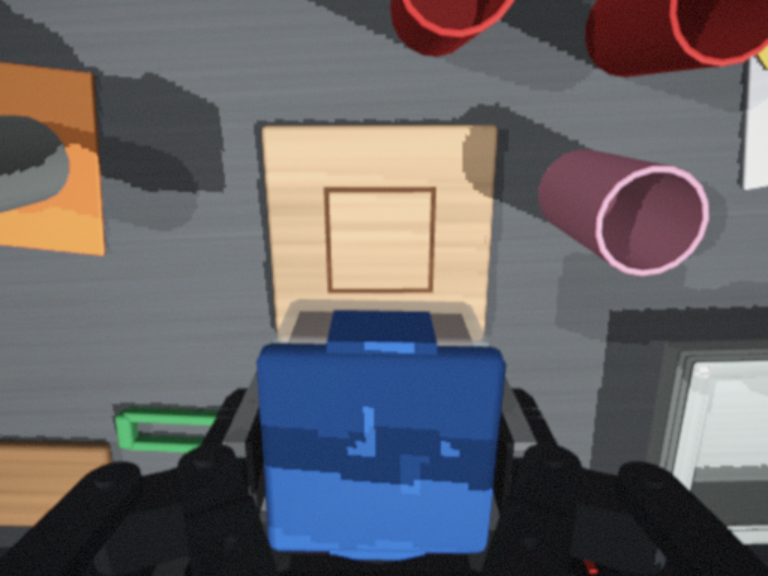

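The square outline's corners are at (325,188), (435,188), (433,291) and (329,291), parallel to the dish.

Run:
```python
from h import *
c=np.load("w6.npy",allow_pickle=True).item()
q=np.array([px2w(c,(x/1.5,y/1.5),14) for x,y in [(325.5,188),(435,188),(433,291.5),(329,291.5)]]);print(q.round(1)[:,:2],q.mean(0))
print([(np.hypot(*d[:2]).round(1),np.degrees(np.arctan2(d[1],d[0])).round(1)) for d in np.roll(q,-1,0)-q])
```

```text
[[566.  -37.4]
 [568.9  34. ]
 [640.8  32.1]
 [637.8 -40.4]] [603.35760952  -2.94580298  14.        ]
[(np.float64(71.5), np.float64(87.6)), (np.float64(71.9), np.float64(-1.5)), (np.float64(72.6), np.float64(-92.4)), (np.float64(71.9), np.float64(177.6))]
```

Converted, 16.8 cm is 0.28, -0.25 cm is -0.0042.

Call:
apply_moves([
  {"dp":[-0.0042,0,0.05],"rotation":[0,0,0],"jaw":-1},
  {"dp":[-0.0042,0,0.1167],"rotation":[0,0,0],"jaw":-1},
  {"dp":[-0.0042,0,0.1833],"rotation":[0,0,0],"jaw":-1},
  {"dp":[-0.0042,0,0.2333],"rotation":[0,0,0],"jaw":-1},
  {"dp":[-0.0042,0,0.2667],"rotation":[0,0,0],"jaw":-1},
  {"dp":[-0.0042,0,0.28],"rotation":[0,0,0],"jaw":-1},
  {"dp":[-0.0042,0,0.28],"rotation":[0,0,0],"jaw":-1},
  {"dp":[-0.0042,0,0.28],"rotation":[0,0,0],"jaw":-1},
])

```text
time_s: 30.05
position: [604.5, -2.5, 62.7]
tool_rot: [[-0.999, 0.041, 0.002], [0.041, 0.999, 0.0], [-0.002, 0.0, -1.0]]
contact_force: [-0.0, -1.0, -3.1]
grip_width: 59.2
grip_force: 65.9
```

Converted, 2.1 cm is 0.035, 1.2 cm is 0.02.

Call:
apply_moves([
  {"dp":[0.0017,-0.0008,0.0117],"rotation":[0,0,0],"jaw":-1},
  {"dp":[0.0017,-0.0008,0.02],"rotation":[0,0,0],"jaw":-1},
  {"dp":[0.0017,-0.0008,0.0267],"rotation":[0,0,0],"jaw":-1},
  {"dp":[0.0017,-0.0008,0.0308],"rotation":[0,0,0],"jaw":-1},
  {"dp":[0.0017,-0.0008,0.0325],"rotation":[0,0,0],"jaw":-1},
  {"dp":[0.0017,-0.0008,0.0342],"rotation":[0,0,0],"jaw":-1},
  {"dp":[0.0017,-0.0008,0.035],"rotation":[0,0,0],"jaw":-1},
  {"dp":[0.0017,-0.0008,0.035],"rotation":[0,0,0],"jaw":-1},
])

```text
time_s: 30.85
position: [603.0, -3.8, 41.8]
tool_rot: [[-0.999, 0.041, 0.001], [0.041, 0.999, -0.0], [-0.001, -0.0, -1.0]]
contact_force: [-6.2, -0.9, 5.4]
grip_width: 59.0
grip_force: 66.8
```

Converted, -17 cm is -0.2833, -12 cm is -0.2.

Call:
apply_moves([
  {"dp":[0,0,0],"rotation":[0,0,0],"jaw":1},
  {"dp":[0,0,0],"rotation":[0,0,0],"jaw":1},
  {"dp":[0,0,0],"rotation":[0,0,0],"jaw":1},
  {"dp":[0,0,0],"rotation":[0,0,0],"jaw":1},
  {"dp":[0,0,-0.05],"rotation":[0,0,0],"jaw":1},
  {"dp":[0,0,-0.125],"rotation":[0,0,0],"jaw":1},
  {"dp":[0,0,-0.2],"rotation":[0,0,0],"jaw":1},
  {"dp":[0,0,-0.2833],"rotation":[0,0,0],"jaw":1},
])

```text
time_s: 31.65
position: [602.2, -3.7, 211.0]
tool_rot: [[-0.999, 0.042, -0.001], [0.042, 0.999, -0.0], [0.001, -0.0, -1.0]]
contact_force: [0.8, -0.5, -0.2]
grip_width: 85.5
grip_force: 0.0
```

Converted, -39.3 cm is -0.655, 7.3 cm is 0.1217, -68 degrees is -0.3778.

Call:
apply_moves([
  {"dp":[0.1217,-0.655,-0.0667],"rotation":[0,0,-0.3778],"jaw":1},
  {"dp":[0.1217,-0.655,-0.0667],"rotation":[0,0,-0.3778],"jaw":1},
  {"dp":[0.1217,-0.655,-0.0667],"rotation":[0,0,-0.3778],"jaw":1},
  {"dp":[0.1217,-0.655,-0.0667],"rotation":[0,0,-0.3778],"jaw":1},
  {"dp":[0.1217,-0.655,-0.0667],"rotation":[0,0,-0.3778],"jaw":1},
  {"dp":[0.1217,-0.655,-0.0667],"rotation":[0,0,-0.3778],"jaw":1},
  {"dp":[0.1217,-0.655,-0.0667],"rotation":[0,0,-0.3778],"jaw":1},
  {"dp":[0.1217,-0.655,-0.0667],"rotation":[0,0,-0.3778],"jaw":1},
])

```text
time_s: 32.45
position: [518.6, -370.5, 247.7]
tool_rot: [[-0.459, -0.888, 0.0], [-0.888, 0.459, -0.0], [-0.0, -0.0, -1.0]]
contact_force: [1.1, 0.7, 0.1]
grip_width: 85.4
grip_force: 0.0
```

Converted, -24.4 degrees is -0.1356.

Call:
apply_moves([
  {"dp":[0,0,0],"rotation":[0,0,-0.1356],"jaw":1},
  {"dp":[0,0,0],"rotation":[0,0,-0.1356],"jaw":1},
  {"dp":[0,0,0],"rotation":[0,0,-0.1356],"jaw":1},
  {"dp":[0,0,0],"rotation":[0,0,-0.1356],"jaw":1},
])

```text
time_s: 32.85
position: [519.2, -368.9, 247.3]
tool_rot: [[-0.057, -0.998, -0.0], [-0.998, 0.057, 0.0], [-0.0, 0.0, -1.0]]
contact_force: [-0.3, -0.3, -0.2]
grip_width: 85.6
grip_force: 0.0
```

Run:
```python
from h import *
c=optics.camera("top"); cw=optics.camera("wrist"); o=bot.get_obs(); print(o["position"],np.degrees(np.arctan2(*o["tool_rot"][[1,0],1])))
h=cv2.cvtColor(c["img"],cv2.COLOR_BGR2HSV); m=cv2.inRange(h,(100,120,40),(125,255,255)); m[:,:205]=0;m[:,290:]=0
k,l,s,ce=cv2.connectedComponentsWithStats(m); i=1+s[1:,4].argmax(); print(s[i],px2w(c,ce[i],58))
for r in finder.look_for(c,"glass_dish")[:2]: print(w(c,r["point"]),r["score"])
cv2.imwrite("pics/w7.png",np.hstack([cw["img"][:, :],cv2.resize(c["img"][80:240,190:430],(288,192)).repeat(2,0)]))
for n,X in dict(b=(513.6,-393.4,122),m=(526.8,-312.3,119),c=(539.5,-233.5,104)).items(): print(n,proj(cw,X))
```

```text
[ 519.29644634 -368.6758255   247.37986728] 176.53015182339175
[233 110  25  28 620] [600.488407    -2.80042369  58.        ]
[594.06817628  -8.74715375  57.58890618] 0.66
b [257.76438602 154.6056905 ]
m [247.01229772 250.48000313]
c [239.12889942 317.30461646]
```

View pics/w7.png

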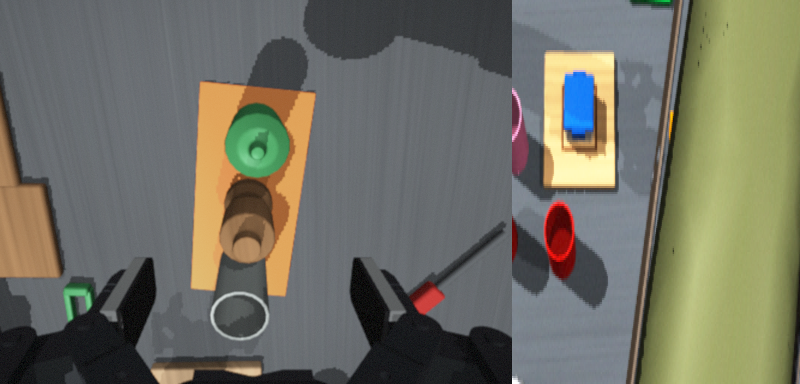

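The view shows the bottle nozzle at (258,153), mill knob (246,244) and cup rim (239,316), all upright on the mat. The dish sits on the board.

Converted, 16.6 cm is 0.2767, 16 cm is 0.2667, -3.5 degrees is -0.0194.

Call:
apply_moves([
  {"dp":[0.0417,0.007,0.0333],"rotation":[0,0,-0.0194],"jaw":1},
  {"dp":[0.0417,0.007,0.1],"rotation":[0,0,-0.0194],"jaw":1},
  {"dp":[0.0417,0.007,0.1667],"rotation":[0,0,-0.0194],"jaw":1},
  {"dp":[0.0417,0.007,0.2333],"rotation":[0,0,-0.0194],"jaw":1},
  {"dp":[0.0417,0.007,0.2667],"rotation":[0,0,-0.0194],"jaw":1},
  {"dp":[0.0417,0.007,0.2767],"rotation":[0,0,-0.0194],"jaw":1},
  {"dp":[0.0417,0.007,0.2767],"rotation":[0,0,-0.0194],"jaw":1},
  {"dp":[0.0417,0.007,0.2767],"rotation":[0,0,-0.0194],"jaw":-1},
])

```text
time_s: 33.8
position: [514.5, -393.9, 83.6]
tool_rot: [[0.004, -1.0, 0.002], [-1.0, -0.004, -0.002], [0.002, -0.002, -1.0]]
contact_force: [-0.4, -0.6, 0.7]
grip_width: 73.2
grip_force: 0.0
```

Call:
apply_moves([
  {"dp":[0,0,0],"rotation":[0,0,0],"jaw":-1},
  {"dp":[0,0,0],"rotation":[0,0,0],"jaw":-1},
  {"dp":[0,0,0],"rotation":[0,0,0],"jaw":-1},
  {"dp":[0,0,0],"rotation":[0,0,0],"jaw":-1},
])

```text
time_s: 34.2
position: [514.5, -394.1, 84.0]
tool_rot: [[0.004, -1.0, 0.003], [-1.0, -0.004, -0.002], [0.002, -0.003, -1.0]]
contact_force: [-0.7, 0.9, 5.9]
grip_width: 52.5
grip_force: 63.9
```

Converted, -17 cm is -0.2833, -15 cm is -0.25.

Call:
apply_moves([
  {"dp":[0,0,-0.0333],"rotation":[0,0,0],"jaw":-1},
  {"dp":[0,0,-0.1],"rotation":[0,0,0],"jaw":-1},
  {"dp":[0,0,-0.175],"rotation":[0,0,0],"jaw":-1},
  {"dp":[0,0,-0.25],"rotation":[0,0,0],"jaw":-1},
  {"dp":[-0.0333,0.005,-0.2833],"rotation":[0,0,0],"jaw":-1},
  {"dp":[-0.0833,0.0117,-0.2833],"rotation":[0,0,0],"jaw":-1},
])

```text
time_s: 34.8
position: [507.0, -344.3, 255.2]
tool_rot: [[0.002, -1.0, 0.005], [-1.0, -0.002, -0.002], [0.002, -0.005, -1.0]]
contact_force: [1.1, 1.1, -3.5]
grip_width: 52.1
grip_force: 64.0
```

Converted, -35.5 cm is -0.5917, -31 cm is -0.5167.

Call:
apply_moves([
  {"dp":[-0.0667,0.01,0],"rotation":[0,0,0],"jaw":-1},
  {"dp":[-0.1417,0.0217,0],"rotation":[0,0,0],"jaw":-1},
  {"dp":[-0.2167,0.0317,0],"rotation":[0,0,0],"jaw":-1},
  {"dp":[-0.2917,0.0433,0],"rotation":[0,0,0],"jaw":-1},
  {"dp":[-0.3667,0.0533,0],"rotation":[0,0,0],"jaw":-1},
  {"dp":[-0.4417,0.065,0],"rotation":[0,0,0],"jaw":-1},
  {"dp":[-0.5167,0.075,0],"rotation":[0,0,0],"jaw":-1},
  {"dp":[-0.5917,0.0867,0],"rotation":[0,0,0],"jaw":-1},
])

```text
time_s: 35.6
position: [452.0, 13.2, 251.0]
tool_rot: [[0.004, -1.0, -0.001], [-1.0, -0.004, 0.001], [-0.001, 0.001, -1.0]]
contact_force: [1.4, 0.5, -2.7]
grip_width: 52.0
grip_force: 63.9
```

Converted, -31.9 cm is -0.5317, -29.5 cm is -0.4917.

Call:
apply_moves([
  {"dp":[-0.075,0.0117,0],"rotation":[0,0,0],"jaw":-1},
  {"dp":[-0.15,0.0217,0],"rotation":[0,0,0],"jaw":-1},
  {"dp":[-0.225,0.0333,0],"rotation":[0,0,0],"jaw":-1},
  {"dp":[-0.3,0.0433,0],"rotation":[0,0,0],"jaw":-1},
  {"dp":[-0.375,0.055,0],"rotation":[0,0,0],"jaw":-1},
  {"dp":[-0.4417,0.065,0],"rotation":[0,0,0],"jaw":-1},
  {"dp":[-0.4917,0.0717,0],"rotation":[0,0,0],"jaw":-1},
  {"dp":[-0.5317,0.0783,0],"rotation":[0,0,0],"jaw":-1},
])

```text
time_s: 36.4
position: [403.7, 332.0, 250.5]
tool_rot: [[0.005, -1.0, -0.002], [-1.0, -0.005, -0.001], [0.001, 0.002, -1.0]]
contact_force: [-0.2, -0.7, -3.6]
grip_width: 52.2
grip_force: 63.9
```

Converted, 14.5 cm is 0.2417, 13.5 cm is 0.225.

Call:
apply_moves([
  {"dp":[0,0,0.05],"rotation":[0,0,0],"jaw":-1},
  {"dp":[0,0,0.1167],"rotation":[0,0,0],"jaw":-1},
  {"dp":[0,0,0.1833],"rotation":[0,0,0],"jaw":-1},
  {"dp":[0,0,0.225],"rotation":[0,0,0],"jaw":-1},
  {"dp":[0,0,0.2417],"rotation":[0,0,0],"jaw":-1},
  {"dp":[0,0,0.2417],"rotation":[0,0,0],"jaw":-1},
  {"dp":[0,0,0.2417],"rotation":[0,0,0],"jaw":-1},
])

```text
time_s: 37.1
position: [405.4, 330.7, 108.2]
tool_rot: [[0.004, -1.0, 0.002], [-1.0, -0.004, 0.002], [-0.002, -0.002, -1.0]]
contact_force: [0.6, 0.4, -2.9]
grip_width: 52.3
grip_force: 64.0
```

Converted, 2.15 cm is 0.0358, -0.06 cm is -0.001.

Call:
apply_moves([
  {"dp":[0.0017,-0.001,0.0133],"rotation":[0,0,0],"jaw":-1},
  {"dp":[0.0017,-0.001,0.0233],"rotation":[0,0,0],"jaw":-1},
  {"dp":[0.0017,-0.001,0.03],"rotation":[0,0,0],"jaw":-1},
  {"dp":[0.0017,-0.001,0.0333],"rotation":[0,0,0],"jaw":-1},
  {"dp":[0.0017,-0.001,0.0358],"rotation":[0,0,0],"jaw":-1},
  {"dp":[0.0017,-0.001,0.0358],"rotation":[0,0,0],"jaw":-1},
])

```text
time_s: 37.7
position: [405.4, 329.4, 87.0]
tool_rot: [[0.004, -1.0, 0.001], [-1.0, -0.004, 0.0], [-0.0, -0.001, -1.0]]
contact_force: [-5.7, -2.5, 6.8]
grip_width: 52.3
grip_force: 65.1
```

Converted, -17 cm is -0.2833, -13 cm is -0.2167.

Call:
apply_moves([
  {"dp":[0,0,0],"rotation":[0,0,0],"jaw":1},
  {"dp":[0,0,0],"rotation":[0,0,0],"jaw":1},
  {"dp":[0,0,0],"rotation":[0,0,0],"jaw":1},
  {"dp":[0,0,0],"rotation":[0,0,0],"jaw":1},
  {"dp":[0,0,-0.0667],"rotation":[0,0,0],"jaw":1},
  {"dp":[0,0,-0.1417],"rotation":[0,0,0],"jaw":1},
  {"dp":[0,0,-0.2167],"rotation":[0,0,0],"jaw":1},
  {"dp":[0,0,-0.2833],"rotation":[0,0,0],"jaw":1},
])

```text
time_s: 38.5
position: [405.6, 329.0, 257.6]
tool_rot: [[0.004, -1.0, 0.001], [-1.0, -0.004, 0.001], [-0.001, -0.001, -1.0]]
contact_force: [0.3, 1.2, -0.2]
grip_width: 85.0
grip_force: 0.0
```

Converted, 32.7 cm is 0.545, -6 cm is -0.1.

Call:
apply_moves([
  {"dp":[0.545,-0.1,0],"rotation":[0,0,0],"jaw":1},
  {"dp":[0.545,-0.1,0],"rotation":[0,0,0],"jaw":1},
  {"dp":[0.545,-0.1,0],"rotation":[0,0,0],"jaw":1},
  {"dp":[0.545,-0.1,0],"rotation":[0,0,0],"jaw":1},
  {"dp":[0.545,-0.1,0],"rotation":[0,0,0],"jaw":1},
  {"dp":[0.545,-0.1,0],"rotation":[0,0,0],"jaw":1},
  {"dp":[0.545,-0.1,0],"rotation":[0,0,0],"jaw":1},
])

```text
time_s: 39.2
position: [466.7, -0.4, 255.4]
tool_rot: [[0.002, -1.0, 0.001], [-1.0, -0.002, -0.0], [0.0, -0.001, -1.0]]
contact_force: [1.3, 1.3, 0.5]
grip_width: 85.3
grip_force: 0.0
```

Converted, 31.9 cm is 0.5317, -5.9 cm is -0.0983.

Call:
apply_moves([
  {"dp":[0.5317,-0.0983,0],"rotation":[0,0,0],"jaw":1},
  {"dp":[0.5317,-0.0983,0],"rotation":[0,0,0],"jaw":1},
  {"dp":[0.5317,-0.0983,0],"rotation":[0,0,0],"jaw":1},
  {"dp":[0.5317,-0.0983,0],"rotation":[0,0,0],"jaw":1},
  {"dp":[0.5317,-0.0983,0],"rotation":[0,0,0],"jaw":1},
  {"dp":[0.5317,-0.0983,0],"rotation":[0,0,0],"jaw":1},
  {"dp":[0.5317,-0.0983,0],"rotation":[0,0,0],"jaw":1},
  {"dp":[0.5317,-0.0983,0],"rotation":[0,0,0],"jaw":1},
])

```text
time_s: 40.0
position: [526.5, -319.5, 253.2]
tool_rot: [[-0.0, -1.0, -0.003], [-1.0, 0.0, 0.0], [-0.0, 0.003, -1.0]]
contact_force: [-0.2, 0.4, -1.4]
grip_width: 85.2
grip_force: 0.0
```

Call:
apply_moves([
  {"dp":[0,0,0],"rotation":[0,0,0],"jaw":1},
  {"dp":[0,0,0],"rotation":[0,0,0],"jaw":1},
])

```text
time_s: 40.2
position: [527.0, -315.7, 255.2]
tool_rot: [[0.005, -1.0, 0.0], [-1.0, -0.005, 0.0], [-0.0, -0.0, -1.0]]
contact_force: [-0.7, -0.1, 0.1]
grip_width: 85.5
grip_force: 0.0
```

Run:
```python
from h import *
cw=optics.camera("wrist"); o=bot.get_obs(); print(o["position"])
cw2=optics.camera("top"); cs=optics.camera("scene"); np.save("w8.npy",[cw,cw2,cs],allow_pickle=True)
a=cv2.resize(cw["img"][110:350,150:340],None,fx=2.2,fy=2.2,interpolation=cv2.INTER_CUBIC)
b=cv2.resize(cw2["img"][130:240,40:165],None,fx=3,fy=3,interpolation=cv2.INTER_CUBIC); b=cv2.copyMakeBorder(b,0,528-330,0,0,cv2.BORDER_CONSTANT)
cv2.imwrite("pics/w8.png",np.hstack([a,b])); print(a.shape,b.shape)
for n,X in dict(m=(526.8,-314,119),c=(539.5,-233.5,104)).items(): print(n,(proj(cw,X)-[150,110])*2.2)
```

```text
[ 527.06460656 -315.48198238  255.42435958]
(528, 418, 3) (528, 375, 3)
m [225.34106502 163.09660301]
c [193.57296343 335.82665442]
```

View pics/w8.png

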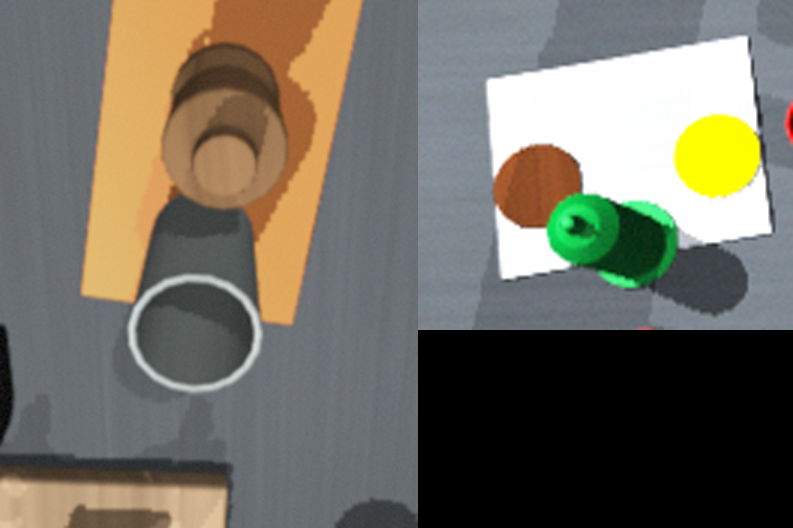

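The mill knob is at (224,166) in the crop, close to the prediction and upright. The bottle stands on the green coaster.

Call:
apply_moves([
  {"dp":[-0.0033,0,0.0667],"rotation":[0,0,0],"jaw":1},
  {"dp":[-0.0033,0,0.15],"rotation":[0,0,0],"jaw":1},
  {"dp":[-0.0033,0,0.2167],"rotation":[0,0,0],"jaw":1},
  {"dp":[-0.0033,0,0.2667],"rotation":[0,0,0],"jaw":1},
  {"dp":[-0.0033,0,0.2867],"rotation":[0,0,0],"jaw":1},
  {"dp":[-0.0033,0,0.2867],"rotation":[0,0,0],"jaw":1},
  {"dp":[-0.0033,0,0.2867],"rotation":[0,0,0],"jaw":-1},
  {"dp":[-0.0033,0,0.2867],"rotation":[0,0,0],"jaw":-1},
])

```text
time_s: 41.15
position: [528.2, -314.7, 85.7]
tool_rot: [[0.004, -1.0, 0.004], [-1.0, -0.004, -0.001], [0.001, -0.004, -1.0]]
contact_force: [-0.1, 0.4, 0.8]
grip_width: 59.2
grip_force: 0.0
```

Call:
apply_moves([
  {"dp":[0,0,0],"rotation":[0,0,0],"jaw":-1},
  {"dp":[0,0,0],"rotation":[0,0,0],"jaw":-1},
  {"dp":[0,0,0],"rotation":[0,0,0],"jaw":-1},
  {"dp":[0,0,0],"rotation":[0,0,0],"jaw":-1},
])

```text
time_s: 41.55
position: [528.1, -314.9, 85.7]
tool_rot: [[0.004, -1.0, 0.004], [-1.0, -0.004, -0.002], [0.002, -0.004, -1.0]]
contact_force: [-1.1, 1.9, 6.4]
grip_width: 48.7
grip_force: 62.9
```

Run:
```python
from h import *
cw,ct,cs=np.load("w8.npy",allow_pickle=True); print(px2w(ct,(91.8,204.7),125), proj(ct,(406,329.3,125)))
t=cv2.imread("pics/top0.png"); h0=cv2.cvtColor(t,cv2.COLOR_BGR2HSV); h1=cv2.cvtColor(ct["img"],cv2.COLOR_BGR2HSV)
for h in (h0,h1):
    m=cv2.inRange(h,(50,80,110),(80,255,255)); m[:185]=0; m[230:]=0; m[:,:75]=0; m[:,135:]=0
    g=cv2.inRange(h,(50,80,10),(80,255,255)); g[:185]=0; g[235:]=0; g[:,:75]=0; g[:,140:]=0
    print(cv2.boundingRect(g),cv2.findNonZero(m).mean(0),cv2.findNonZero(g).mean(0))
```

```text
[402.83120176 324.07184143 125.        ] [ 89.3886518  203.29543939]
(82, 192, 45, 34) [[101.51339286 207.26785714]] [[104.66666667 208.18173258]]
(83, 194, 44, 32) [[100.59115044 206.92920354]] [[105.04003906 209.06152344]]
```

Converted, -17 cm is -0.2833, -15 cm is -0.25.

Call:
apply_moves([
  {"dp":[0,0,-0.0333],"rotation":[0,0,0],"jaw":-1},
  {"dp":[0,0,-0.1],"rotation":[0,0,0],"jaw":-1},
  {"dp":[0,0,-0.175],"rotation":[0,0,0],"jaw":-1},
  {"dp":[0,0,-0.25],"rotation":[0,0,0],"jaw":-1},
  {"dp":[-0.0333,0.0033,-0.2833],"rotation":[0,0,0],"jaw":-1},
  {"dp":[-0.0833,0.0083,-0.2833],"rotation":[0,0,0],"jaw":-1},
])

```text
time_s: 42.15
position: [522.4, -265.2, 257.2]
tool_rot: [[0.001, -1.0, 0.006], [-1.0, -0.001, -0.002], [0.002, -0.006, -1.0]]
contact_force: [-0.0, -0.2, -3.1]
grip_width: 48.4
grip_force: 62.8
```

Converted, -35.5 cm is -0.5917, -31 cm is -0.5167.

Call:
apply_moves([
  {"dp":[-0.0667,0.0067,0],"rotation":[0,0,0],"jaw":-1},
  {"dp":[-0.1417,0.0133,0],"rotation":[0,0,0],"jaw":-1},
  {"dp":[-0.2167,0.02,0],"rotation":[0,0,0],"jaw":-1},
  {"dp":[-0.2917,0.0267,0],"rotation":[0,0,0],"jaw":-1},
  {"dp":[-0.3667,0.035,0],"rotation":[0,0,0],"jaw":-1},
  {"dp":[-0.4417,0.0417,0],"rotation":[0,0,0],"jaw":-1},
  {"dp":[-0.5167,0.0483,0],"rotation":[0,0,0],"jaw":-1},
  {"dp":[-0.5917,0.055,0],"rotation":[0,0,0],"jaw":-1},
])

```text
time_s: 42.95
position: [486.5, 92.3, 253.0]
tool_rot: [[0.004, -1.0, -0.0], [-1.0, -0.004, 0.001], [-0.001, 0.0, -1.0]]
contact_force: [1.3, -0.2, -2.6]
grip_width: 48.3
grip_force: 62.7
```

Converted, -31.9 cm is -0.5317, 1.3 cm is 0.0217.

Call:
apply_moves([
  {"dp":[-0.075,0.0067,0],"rotation":[0,0,0],"jaw":-1},
  {"dp":[-0.15,0.015,0],"rotation":[0,0,0],"jaw":-1},
  {"dp":[-0.225,0.0217,0],"rotation":[0,0,0],"jaw":-1},
  {"dp":[-0.3,0.0283,0],"rotation":[0,0,0],"jaw":-1},
  {"dp":[-0.375,0.035,0],"rotation":[0,0,0],"jaw":-1},
  {"dp":[-0.4417,0.0417,0],"rotation":[0,0,0],"jaw":-1},
  {"dp":[-0.4917,0.0467,0],"rotation":[0,0,0],"jaw":-1},
  {"dp":[-0.5317,0.05,0],"rotation":[0,0,0],"jaw":-1},
])

```text
time_s: 43.75
position: [455.2, 411.3, 252.1]
tool_rot: [[0.005, -1.0, -0.002], [-1.0, -0.005, -0.001], [0.001, 0.002, -1.0]]
contact_force: [0.7, 0.1, -2.3]
grip_width: 48.6
grip_force: 62.7
```

Call:
apply_moves([
  {"dp":[0,0,0.05],"rotation":[0,0,0],"jaw":-1},
  {"dp":[0,0,0.1167],"rotation":[0,0,0],"jaw":-1},
  {"dp":[0,0,0.1833],"rotation":[0,0,0],"jaw":-1},
  {"dp":[0,0,0.225],"rotation":[0,0,0],"jaw":-1},
  {"dp":[0,0,0.2417],"rotation":[0,0,0],"jaw":-1},
  {"dp":[0,0,0.2417],"rotation":[0,0,0],"jaw":-1},
  {"dp":[0,0,0.2417],"rotation":[0,0,0],"jaw":-1},
])

```text
time_s: 44.45
position: [456.8, 409.9, 110.0]
tool_rot: [[0.004, -1.0, 0.002], [-1.0, -0.004, 0.002], [-0.002, -0.002, -1.0]]
contact_force: [0.2, 0.7, -1.5]
grip_width: 48.0
grip_force: 62.7
```

Converted, 2.15 cm is 0.0358, 2 cm is 0.0333.

Call:
apply_moves([
  {"dp":[0.0017,-0.0017,0.0133],"rotation":[0,0,0],"jaw":-1},
  {"dp":[0.0017,-0.0017,0.0233],"rotation":[0,0,0],"jaw":-1},
  {"dp":[0.0017,-0.0017,0.03],"rotation":[0,0,0],"jaw":-1},
  {"dp":[0.0017,-0.0017,0.0333],"rotation":[0,0,0],"jaw":-1},
  {"dp":[0.0017,-0.0017,0.0358],"rotation":[0,0,0],"jaw":-1},
  {"dp":[0.0017,-0.0017,0.0358],"rotation":[0,0,0],"jaw":-1},
])

```text
time_s: 45.05
position: [457.1, 408.5, 88.7]
tool_rot: [[0.005, -1.0, 0.001], [-1.0, -0.005, 0.001], [-0.001, -0.001, -1.0]]
contact_force: [-5.1, -2.4, 7.5]
grip_width: 48.1
grip_force: 63.7
```

Converted, -17 cm is -0.2833, -13 cm is -0.2167.

Call:
apply_moves([
  {"dp":[0,0,0],"rotation":[0,0,0],"jaw":1},
  {"dp":[0,0,0],"rotation":[0,0,0],"jaw":1},
  {"dp":[0,0,0],"rotation":[0,0,0],"jaw":1},
  {"dp":[0,0,0],"rotation":[0,0,0],"jaw":1},
  {"dp":[0,0,-0.0667],"rotation":[0,0,0],"jaw":1},
  {"dp":[0,0,-0.1417],"rotation":[0,0,0],"jaw":1},
  {"dp":[0,0,-0.2167],"rotation":[0,0,0],"jaw":1},
  {"dp":[0,0,-0.2833],"rotation":[0,0,0],"jaw":1},
])

```text
time_s: 45.85
position: [457.3, 408.2, 259.2]
tool_rot: [[0.004, -1.0, 0.001], [-1.0, -0.004, 0.001], [-0.001, -0.001, -1.0]]
contact_force: [0.9, -0.2, -0.0]
grip_width: 85.1
grip_force: 0.0
```

Converted, 32.4 cm is 0.54, -4 cm is -0.0667.

Call:
apply_moves([
  {"dp":[0.54,-0.0667,0],"rotation":[0,0,0],"jaw":1},
  {"dp":[0.54,-0.0667,0],"rotation":[0,0,0],"jaw":1},
  {"dp":[0.54,-0.0667,0],"rotation":[0,0,0],"jaw":1},
  {"dp":[0.54,-0.0667,0],"rotation":[0,0,0],"jaw":1},
  {"dp":[0.54,-0.0667,0],"rotation":[0,0,0],"jaw":1},
  {"dp":[0.54,-0.0667,0],"rotation":[0,0,0],"jaw":1},
  {"dp":[0.54,-0.0667,0],"rotation":[0,0,0],"jaw":1},
])

```text
time_s: 46.55
position: [498.4, 81.4, 257.1]
tool_rot: [[0.002, -1.0, 0.001], [-1.0, -0.002, 0.0], [-0.0, -0.001, -1.0]]
contact_force: [0.7, 0.2, -0.4]
grip_width: 85.3
grip_force: 0.0
```

Converted, 31.9 cm is 0.5317, -3.9 cm is -0.065.

Call:
apply_moves([
  {"dp":[0.5317,-0.065,0],"rotation":[0,0,0],"jaw":1},
  {"dp":[0.5317,-0.065,0],"rotation":[0,0,0],"jaw":1},
  {"dp":[0.5317,-0.065,0],"rotation":[0,0,0],"jaw":1},
  {"dp":[0.5317,-0.065,0],"rotation":[0,0,0],"jaw":1},
  {"dp":[0.5317,-0.065,0],"rotation":[0,0,0],"jaw":1},
  {"dp":[0.5317,-0.065,0],"rotation":[0,0,0],"jaw":1},
  {"dp":[0.5317,-0.065,0],"rotation":[0,0,0],"jaw":1},
  {"dp":[0.5317,-0.065,0],"rotation":[0,0,0],"jaw":1},
])

```text
time_s: 47.35
position: [538.2, -237.2, 255.5]
tool_rot: [[-0.0, -1.0, -0.002], [-1.0, 0.0, -0.0], [0.0, 0.002, -1.0]]
contact_force: [0.8, -0.7, -0.5]
grip_width: 85.6
grip_force: 0.0
```

Call:
apply_moves([
  {"dp":[0,0,0],"rotation":[0,0,0],"jaw":1},
  {"dp":[0,0,0],"rotation":[0,0,0],"jaw":1},
  {"dp":[0,0,0],"rotation":[0,0,0],"jaw":1},
])

```text
time_s: 47.65
position: [538.8, -233.3, 256.9]
tool_rot: [[0.005, -1.0, 0.001], [-1.0, -0.005, 0.0], [-0.0, -0.001, -1.0]]
contact_force: [0.0, 0.6, -0.0]
grip_width: 85.6
grip_force: 0.0
```

Converted, 17.3 cm is 0.2883, -0.05 cm is -0.0008.

Call:
apply_moves([
  {"dp":[0,-0.0008,0.0667],"rotation":[0,0,0],"jaw":1},
  {"dp":[0,-0.0008,0.15],"rotation":[0,0,0],"jaw":1},
  {"dp":[0,-0.0008,0.2167],"rotation":[0,0,0],"jaw":1},
  {"dp":[0,-0.0008,0.2667],"rotation":[0,0,0],"jaw":1},
  {"dp":[0,-0.0008,0.2883],"rotation":[0,0,0],"jaw":1},
  {"dp":[0,-0.0008,0.2883],"rotation":[0,0,0],"jaw":1},
  {"dp":[0,-0.0008,0.2883],"rotation":[0,0,0],"jaw":-1},
  {"dp":[0,-0.0008,0.2883],"rotation":[0,0,0],"jaw":-1},
])

```text
time_s: 48.45
position: [540.4, -234.4, 86.1]
tool_rot: [[0.004, -1.0, 0.004], [-1.0, -0.004, -0.001], [0.001, -0.004, -1.0]]
contact_force: [1.2, 0.8, 1.2]
grip_width: 59.3
grip_force: 0.0
```

Call:
apply_moves([
  {"dp":[0,0,0],"rotation":[0,0,0],"jaw":-1},
  {"dp":[0,0,0],"rotation":[0,0,0],"jaw":-1},
  {"dp":[0,0,0],"rotation":[0,0,0],"jaw":-1},
  {"dp":[0,0,0],"rotation":[0,0,0],"jaw":-1},
])

```text
time_s: 48.85
position: [540.3, -234.8, 86.4]
tool_rot: [[0.004, -1.0, 0.004], [-1.0, -0.004, -0.001], [0.001, -0.004, -1.0]]
contact_force: [-1.0, 1.0, 6.7]
grip_width: 54.2
grip_force: 64.0
```

Converted, -17 cm is -0.2833, -15 cm is -0.25.

Call:
apply_moves([
  {"dp":[0,0,-0.0333],"rotation":[0,0,0],"jaw":-1},
  {"dp":[0,0,-0.1],"rotation":[0,0,0],"jaw":-1},
  {"dp":[0,0,-0.175],"rotation":[0,0,0],"jaw":-1},
  {"dp":[0,0,-0.25],"rotation":[0,0,0],"jaw":-1},
  {"dp":[-0.0333,0.0033,-0.2833],"rotation":[0,0,0],"jaw":-1},
  {"dp":[-0.0833,0.01,-0.2833],"rotation":[0,0,0],"jaw":-1},
])

```text
time_s: 49.45
position: [533.9, -185.1, 258.2]
tool_rot: [[0.001, -1.0, 0.007], [-1.0, -0.001, -0.001], [0.001, -0.007, -1.0]]
contact_force: [1.1, 0.5, -2.8]
grip_width: 54.3
grip_force: 64.2
```

Call:
apply_moves([
  {"dp":[-0.0667,0.0083,0],"rotation":[0,0,0],"jaw":-1},
  {"dp":[-0.1417,0.0167,0],"rotation":[0,0,0],"jaw":-1},
  {"dp":[-0.2167,0.0267,0],"rotation":[0,0,0],"jaw":-1},
  {"dp":[-0.2917,0.035,0],"rotation":[0,0,0],"jaw":-1},
  {"dp":[-0.3667,0.045,0],"rotation":[0,0,0],"jaw":-1},
  {"dp":[-0.4417,0.0533,0],"rotation":[0,0,0],"jaw":-1},
])

```text
time_s: 50.05
position: [499.1, 82.4, 254.0]
tool_rot: [[0.004, -1.0, 0.001], [-1.0, -0.004, 0.001], [-0.001, -0.001, -1.0]]
contact_force: [1.1, -0.4, -2.6]
grip_width: 54.5
grip_force: 64.1
```

Converted, -18.4 cm is -0.3067, 1.1 cm is 0.0183.

Call:
apply_moves([
  {"dp":[-0.075,0.01,0],"rotation":[0,0,0],"jaw":-1},
  {"dp":[-0.15,0.0183,0],"rotation":[0,0,0],"jaw":-1},
  {"dp":[-0.2167,0.0267,0],"rotation":[0,0,0],"jaw":-1},
  {"dp":[-0.2667,0.0333,0],"rotation":[0,0,0],"jaw":-1},
  {"dp":[-0.3067,0.0383,0],"rotation":[0,0,0],"jaw":-1},
])

```text
time_s: 50.55
position: [475.3, 266.5, 253.5]
tool_rot: [[0.005, -1.0, -0.001], [-1.0, -0.005, 0.001], [-0.001, 0.001, -1.0]]
contact_force: [-0.0, -0.5, -1.9]
grip_width: 54.8
grip_force: 64.2
```

Converted, 14.5 cm is 0.2417, 13.5 cm is 0.225.

Call:
apply_moves([
  {"dp":[0,0,0.05],"rotation":[0,0,0],"jaw":-1},
  {"dp":[0,0,0.1167],"rotation":[0,0,0],"jaw":-1},
  {"dp":[0,0,0.1833],"rotation":[0,0,0],"jaw":-1},
  {"dp":[0,0,0.225],"rotation":[0,0,0],"jaw":-1},
  {"dp":[0,0,0.2417],"rotation":[0,0,0],"jaw":-1},
  {"dp":[0,0,0.2417],"rotation":[0,0,0],"jaw":-1},
  {"dp":[0,0,0.2417],"rotation":[0,0,0],"jaw":-1},
])

```text
time_s: 51.25
position: [476.9, 264.9, 110.5]
tool_rot: [[0.004, -1.0, 0.002], [-1.0, -0.004, 0.001], [-0.001, -0.002, -1.0]]
contact_force: [0.1, 0.2, -1.4]
grip_width: 54.0
grip_force: 64.2
```

Lower 21 mm to contact, release and lift, then move away for the final check.

Converted, 2.15 cm is 0.0358, 1.4 cm is 0.0233.

Call:
apply_moves([
  {"dp":[0.0013,-0.0013,0.0133],"rotation":[0,0,0],"jaw":-1},
  {"dp":[0.0013,-0.0013,0.0233],"rotation":[0,0,0],"jaw":-1},
  {"dp":[0.0013,-0.0013,0.03],"rotation":[0,0,0],"jaw":-1},
  {"dp":[0.0013,-0.0013,0.0333],"rotation":[0,0,0],"jaw":-1},
  {"dp":[0.0013,-0.0013,0.0358],"rotation":[0,0,0],"jaw":-1},
  {"dp":[0.0013,-0.0013,0.0358],"rotation":[0,0,0],"jaw":-1},
])

```text
time_s: 51.85
position: [476.9, 263.7, 89.4]
tool_rot: [[0.004, -1.0, 0.001], [-1.0, -0.004, 0.0], [-0.0, -0.001, -1.0]]
contact_force: [-7.2, -2.7, 10.0]
grip_width: 54.6
grip_force: 65.5
```

Converted, -17 cm is -0.2833, -13 cm is -0.2167.

Call:
apply_moves([
  {"dp":[0,0,0],"rotation":[0,0,0],"jaw":1},
  {"dp":[0,0,0],"rotation":[0,0,0],"jaw":1},
  {"dp":[0,0,0],"rotation":[0,0,0],"jaw":1},
  {"dp":[0,0,0],"rotation":[0,0,0],"jaw":1},
  {"dp":[0,0,-0.0667],"rotation":[0,0,0],"jaw":1},
  {"dp":[0,0,-0.1417],"rotation":[0,0,0],"jaw":1},
  {"dp":[0,0,-0.2167],"rotation":[0,0,0],"jaw":1},
  {"dp":[0,0,-0.2833],"rotation":[0,0,0],"jaw":1},
])

```text
time_s: 52.65
position: [477.1, 263.5, 259.5]
tool_rot: [[0.004, -1.0, 0.001], [-1.0, -0.004, 0.001], [-0.001, -0.001, -1.0]]
contact_force: [0.5, 0.9, -0.1]
grip_width: 85.3
grip_force: 0.0
```

Call:
apply_moves([
  {"dp":[0,0,0],"rotation":[0,0,0],"jaw":1},
  {"dp":[0,0,0],"rotation":[0,0,0],"jaw":1},
])

```text
time_s: 52.85
position: [477.2, 264.0, 257.9]
tool_rot: [[0.004, -1.0, 0.001], [-1.0, -0.004, 0.002], [-0.002, -0.001, -1.0]]
contact_force: [0.3, 0.3, -1.1]
grip_width: 85.3
grip_force: 0.0
```

Run:
```python
from h import *
cw=optics.camera("wrist"); cs=optics.camera("scene"); print(bot.get_obs()["position"])
a=cv2.resize(cw["img"][80:300,180:370],None,fx=2.4,fy=2.4,interpolation=cv2.INTER_CUBIC)
b=cv2.resize(cs["img"][190:330,180:312],(330,350)); b=cv2.copyMakeBorder(b,0,a.shape[0]-350,0,0,cv2.BORDER_CONSTANT)
np.save("w9.npy",cw,allow_pickle=True); cv2.imwrite("pics/w9.png",np.hstack([a,b]))
```

```text
[476.64151612 263.53795183 255.58347232]
```

View pics/w9.png

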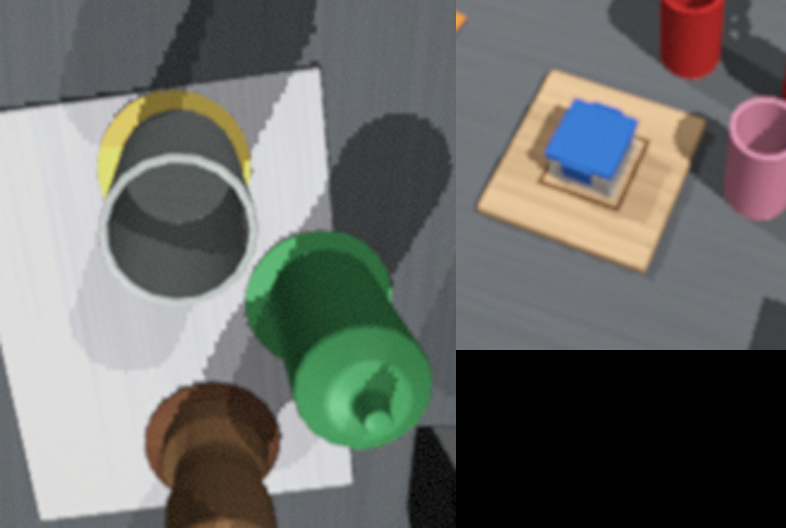

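The cup rim, bottle and mill foot sit on their coasters, and the dish is inside the outline on the board. I'll check the offsets in numbers.

Run:
```python
from h import *
c=np.load("w9.npy",allow_pickle=True).item()
f=lambda x,y,z: px2w(c,(180+(x+.5)/2.4-.5,80+(y+.5)/2.4-.5),z)[:2].round(1)
print("nozzle",f(376,421,125),"shoulder",f(362,387,99),"green L/R",f(246,300,7),f(392,300,7),"top",f(319,231,7))
print("rim",f(178.5,226,107),"yellow L/R",f(97,160,7),f(251,160,7),"top",f(174,90,7))
print("brown L/R",f(145,440,7),f(280,440,7),"top",f(212,381,7))
cs=optics.camera("scene"); h=cv2.cvtColor(cs["img"],cv2.COLOR_BGR2HSV)
m=cv2.inRange(h,(100,150,120),(125,255,255)); m[:,:200]=0; m[:,270:]=0
k,l,s,ce=cv2.connectedComponentsWithStats(m[:290]); i=1+s[1:,4].argmax(); print(s[i],px2w(cs,ce[i],56))
p=lambda x,y:(180+(x-456)*132/330,190+y*140/350)
q=[p(*a) for a in [(571,103),(637,116),(620,172),(549,153)]]
print("lid",np.mean([px2w(cs,a,58) for a in q],0), "outline R,Bt,L",[px2w(cs,p(*a),14)[:2].round(1) for a in [(647,141),(620,207),(541,182)]])
```

```text
nozzle [405.8 327.7] shoulder [405.2 328. ] green L/R [442.1 329.2] [370.8 328.8] top [408.6 293.8]
rim [475.8 261.8] yellow L/R [513.  260.2] [442.1 259.8] top [477.7 228.2]
brown L/R [491.8 407.6] [421.8 407.2] top [457.8 373.3]
[216 231  36  30 722] [604.77679818  -2.55353497  56.        ]
lid [ 6.01753460e+02 -1.52331743e-01  5.80000000e+01] outline R,Bt,L [array([567.7,  33.4]), array([634.4,  32.9]), array([634.2, -37.7])]
```

```bash
python3 -c "
from station import workorder; print(workorder.job_done())"
```

```text
the job is handed in; nothing more can be done
None
```

The job is handed in at about 53 s of the 141 s allowed: the dish is in the middle of the board, and the bottle, mill and cup are back on their coasters, the bottle and cup measured within about 3 mm of centre (the mill was judged from the arm position at release).

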